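# Load, spread and cam-lock the finishing shaker's tray

### The arm

A 6-joint arm with a two-finger parallel gripper is mounted at the origin on the work surface. World frame = base frame: x ahead of the robot, y to its left, z up, the work surface at z = 0. Lengths are in m, angles in rad, forces in N, time in s.
With the tool pointing down it reaches from about 0.3 to 0.775 m from the base axis. Payload 14.6 kg.
Tool frame: the origin (TCP) lies on the centre line of the jaws, within the pads' length; the fingertips stand 25 mm ahead of it and the grasp point (between the pads) lies 6 mm ahead of it (ctrl.tip_reach is the distance from the TCP to the fingertips, in m); z points along the fingers, y is the line along which they close (so a half turn about z gives the same grasp; the last joint's range is limited). The gripper opens to 94 mm and grips with 3 to 60 N. Pads are 16 mm wide; open, the fingers measure 119 mm over their backs; the gripper's body (75 mm by 177 mm) begins 78 mm behind the grasp point.
Start: joints at [1.207, 0.3, 1.521, -0, 1.321, -0.067], TCP at [0.161, 0.526, 0.23] pointing down, gripper open.
Joint ranges: [-3.03, 3.03], [-0.79, 2.21], [0.23, 2.52], [-1.04, 4.18], [0, 3.07], [-2.55, 2.55]. Speed limits (rad/s): [2.22, 2.22, 2.57, 3.14, 3.14, 3.14].

### API

Orientations are given as [roll, pitch, yaw] about the fixed x, y, z axes, in that order (R = Rz(yaw) Ry(pitch) Rx(roll)).
In Python, from station import ctrl gives the robot as it stands. The module is installed in compiled form; this text tells all that it offers.
- The arm moves only by the tool apply_moves, never from a script. Its argument "deltas" is a list of rows, each a list of 7 numbers: the closure in counts, from 0 (fully open) to 255 (shut), then the shift along the world's x, y, z in cm, then the turn, a rotation vector about the world's x, y, z in rad. In form: [[jaw, tx, ty, tz, ax, ay, az], ...]. A call has 1 to 10 rows; each row shifts and turns the commanded pose from where the row before left it; what a row does not reach is not made up. A row lasts 1/10 s, in which the tool goes at most 50 mm and 8.59 degrees, less where a joint would pass 70% of its speed; a pose out of reach is approached as far as the arm can. A call with a gripper value outside its range is refused whole. The fingers move at their own pace and stop on an object; "grip_force" is the grip in N (left out, the last holds). Time passes only in rows, so rows that do not move let the fingers close. It gives the time, the measured TCP pose, the force, the opening and the grip force at its end, in the units of the state.
- ctrl.get_obs(): the state, without advancing time (a new reading comes with each control period).
- ctrl.camera(name): name is "side" or "top" or "wrist"; returns a dict with "img" (420x560x3 uint8, red, green, blue), "K" (3x3 intrinsics, pixels), "pose" (4x4, takes a point from camera to world coordinates); the wrist camera has in their place "hand_eye" (4x4, takes a point from camera to tool coordinates, whose origin is the TCP and whose axes are the flange's). Camera axes: x right, y up, looking along -z (the intrinsics and any distortion apply to the point x, -y, -z); pixel columns grow to the right and rows downward; lengths in m; the calibration is good to about 2 mm. A picture is of the moment at which its call begins: read the wrist's pose just before it. There is no depth.
- ctrl.hand_in(): hands the job in; it is judged then, once.
The state is a dict: "time_s": time; "qpos": joint angles; "joint_vel": joint speeds; "tau": joint torques, N m; "ee_pos": TCP position; "eef_rot": TCP orientation; "force": force on the tool from outside, world axes, zero at the start; "moment": the same for the moment, N m; "grip_width": finger opening in m; "grip_force": force on a finger pad.
Only numpy, scipy, OpenCV 4.12 (cv2) and the standard library are available. Lean on these libraries where they do the work, as an engineer would, in place of code of your own. Each camera call takes 0.05 s, during which the arm holds its last target. There are 200 camera calls.

### The job

Get the finishing shaker ready to run: put the fresh spacers from the print bed into the tray with the heap already there, and spread them all into one even layer on the tray's floor, none on top of another and about a finger's width (15 mm or more) of clear space between any two. Turn the cam lock back to fully open, slide the tray along its guides until its headed stud is in the cam's slot mouth, then turn the cam lock clockwise all the way so that it draws the tray tight. Leave the spool, the bin and the scraper where they are.

Things in the scene. Friction and masses are not known exactly. Their poses are not given: they have to be found in the camera images.
- shaker: fixed shaker, white base 215 x 440 mm, flat dark deck 50 mm above the bench. Origin under its centre; y runs along it, towards the cam lock. Two aluminium guides, 16 mm high, 164 mm apart inside, run along y from 210 mm behind to 135 mm ahead of the centre; the tray slides between them along y (2 mm play each side).
- cam_axis (a point): point on the cam lock's vertical turning axis, 14 mm above the deck, 165 mm from the shaker's centre along its y; axes as the shaker's. The steel cam disc is about 90 mm across, 9 to 19 mm above the deck. From locking on, the tray's stud lies 24 mm from this axis.
- cam_grip (a point): centre of the cam lock's black bar handle, on the turning axis, 49 mm above the deck; it turns with the cam. The bar is 52 mm long (its own y), 14 mm thick (its own x) and 26 mm high (36 to 62 mm above the deck).
- cam (a joint): cam turn in rad, 0 to 1.57, growing clockwise from above. 0 = open: bar along the shaker's y, slot mouth (22 mm wide) facing the tray; a stud enters within 0.1 rad of it. 1.57 = locked, bar across. Between, the curved slot draws the stud in, to 24 mm from the axis; drawing is over at about 1.4. Stays where left (friction 0.05 N m). Starts partly closed and empty.
- tray_floor (a point): centre of the inner floor of the loose aluminium tray, 5 mm above its underside; x across, y along, towards the stud (as the shaker's). Outside 160 x 220 mm, inside 150 x 210 mm; wall rims 9 mm above the inner floor. About 0.6 kg empty. Starts on the deck 50 to 80 mm short of locked.
- tray_stud (a point): upright headed steel stud before the tray, middle of its neck, 136 mm from the tray's centre along y, 14 mm above the deck; neck 8 mm, head 18 mm across, top at 28 mm. The sliding tray meets spring pads (4 N, 7 N when home) with the stud 31 mm from the cam axis: it is then in the mouth (34 mm or less will do) and the cam can catch it. Only the lock keeps it home.
- tray_handle (a point): point in the tray's upright black handle plate, at the end away from the stud, 28 mm above the deck, 116 mm from the tray's centre along -y. The plate is 70 mm long (across), 14 mm thick (along y), its top 40 mm above the deck.
- bed: fixed print bed plate, 200 x 200 mm and 8 mm high, dark steel top, with the fresh spacers standing on it. Origin under its centre.
- spool: bystander: filament spool lying flat, 100 mm across, 50 mm high. Leave it alone.
- bin: bystander: small grey open bin, 100 x 150 x 60 mm. Leave it alone.
- scraper: bystander: spatula lying flat, 200 mm long. Leave it alone.
- p1_c (a point): grey printed hexagonal spacer with a dark bore, 30 mm across flats, 34.6 mm across corners, 28 mm high, 24 g; all are alike; the point is its centre, z its bore axis; its flat sides face its own x and 60 and 120 degrees from x. Starts in the heap in the tray.
- p2_c (a point): grey printed hexagonal spacer with a dark bore, 30 mm across flats, 34.6 mm across corners, 28 mm high, 24 g; all are alike; the point is its centre, z its bore axis; its flat sides face its own x and 60 and 120 degrees from x. Starts in the heap in the tray.
- p3_c (a point): grey printed hexagonal spacer with a dark bore, 30 mm across flats, 34.6 mm across corners, 28 mm high, 24 g; all are alike; the point is its centre, z its bore axis; its flat sides face its own x and 60 and 120 degrees from x. Starts in the heap in the tray.
- p4_c (a point): grey printed hexagonal spacer with a dark bore, 30 mm across flats, 34.6 mm across corners, 28 mm high, 24 g; all are alike; the point is its centre, z its bore axis; its flat sides face its own x and 60 and 120 degrees from x. Starts in the heap in the tray, on top of the other three.
- p5_c (a point): grey printed hexagonal spacer with a dark bore, 30 mm across flats, 34.6 mm across corners, 28 mm high, 24 g; all are alike; the point is its centre, z its bore axis; its flat sides face its own x and 60 and 120 degrees from x. Starts on the print bed, if it is there at all.
- p6_c (a point): grey printed hexagonal spacer with a dark bore, 30 mm across flats, 34.6 mm across corners, 28 mm high, 24 g; all are alike; the point is its centre, z its bore axis; its flat sides face its own x and 60 and 120 degrees from x. Starts on the print bed, if it is there at all.
- p7_c (a point): grey printed hexagonal spacer with a dark bore, 30 mm across flats, 34.6 mm across corners, 28 mm high, 24 g; all are alike; the point is its centre, z its bore axis; its flat sides face its own x and 60 and 120 degrees from x. Starts on the print bed, if it is there at all.
- p8_c (a point): grey printed hexagonal spacer with a dark bore, 30 mm across flats, 34.6 mm across corners, 28 mm high, 24 g; all are alike; the point is its centre, z its bore axis; its flat sides face its own x and 60 and 120 degrees from x. Starts on the print bed, if it is there at all.

How it is judged:
By the outcome, as a careful person would: the job done as asked, in the order asked, and still so for the second after the job is handed in, with the robot touching nothing.
Of p5, p6, p7, p8 only 2 to 4 are there at a start; the rules pass over those that are not, and their reading is None.
At some moment in a run one of p1, p2, p3, p4, p5, p6, p7, p8 may be knocked a few centimetres aside while the robot is not near it.
Once in a run the grip may slacken for a moment while it holds something.
It also fails if it takes over 210 s, if anything falls off the work surface, if the arm or the gripper's body presses on something with over 40 N, if the wrist force passes 120 N, or if a joint passes its speed limit or range.

## Working session

There is one attempt and no reset: what is moved stays moved. The work goes in short steps, Python scripts to look and compute and a tool call to move; the robot and the scene stay as the last step left them, time stands still between calls to the robot, and variables do not carry over. Pictures are saved under pics/ and viewed, at most 14 in all, crops included, and the job is handed in when it is done.

Besides the shell and the picture viewer there is one more tool, called after "Call:" by a JSON object that holds its "fn" and its "kwargs". apply_moves: Moves the arm, as the interface text tells. Its arguments: {"type":"object","properties":{"deltas":{"type":"array"},"grip_force":{"type":"number"}},"required":["deltas"]}

```bash
mkdir -p pics
cat > h.py <<'E'
import numpy as np, cv2
from station import ctrl
def shot(n,f):
    o=ctrl.get_obs(); c=ctrl.camera(n); cv2.imwrite('pics/'+f+'.png',c['img'][:,:,::-1])
    np.savez('pics/'+f+'.npz',**{k:v for k,v in c.items() if isinstance(v,np.ndarray)},ee=o['ee_pos'],rot=o['eef_rot']); return c
def ray(K,P,u,v,z):
    d=np.array([(u-K[0,2])/K[0,0],-(v-K[1,2])/K[1,1],-1.]); d=P[:3,:3]@d; o=P[:3,3]
    return o+d*(z-o[2])/d[2]
def proj(K,P,p):
    q=P[:3,:3].T@(np.array(p)-P[:3,3]); return K[0,0]*q[0]/-q[2]+K[0,2], K[1,1]*-q[1]/-q[2]+K[1,2]
def load(f):
    d=np.load('pics/'+f+'.npz')
    if 'pose' in d: return d['K'],d['pose']
    from scipy.spatial.transform import Rotation as R
    T=np.eye(4); T[:3,:3]=R.from_euler('xyz',d['rot']).as_matrix(); T[:3,3]=d['ee']
    return d['K'],T@d['hand_eye']
E
python3 - <<'E'
from h import *
for n in('top','side'):
    c=shot(n,n+'0'); print([ (k,getattr(v,'shape',v)) for k,v in c.items()]); print(c['K'],c['pose'])
    cv2.imwrite(f'pics/{n}0b.png',cv2.resize(c['img'][:,:,::-1],(800,600),interpolation=cv2.INTER_CUBIC))
print(ctrl.get_obs())
E
```

```text
[('img', (420, 560, 3)), ('K', (3, 3)), ('pose', (4, 4))]
[[509.11182214   0.         284.9059909 ]
 [  0.         509.11182214 213.32077776]
 [  0.           0.           1.        ]] [[-0.00226599  0.99094527 -0.13424727  0.42037345]
 [-0.99998467 -0.00156709  0.00531154  0.03742834]
 [ 0.00505307  0.13425725  0.99093363  1.45057114]
 [ 0.          0.          0.          1.        ]]
[('img', (420, 560, 3)), ('K', (3, 3)), ('pose', (4, 4))]
[[393.61603638   0.         278.03518995]
 [  0.         393.61603638 210.22848889]
 [  0.           0.           1.        ]] [[ 0.71020407  0.40311002 -0.57715899  0.02241135]
 [-0.70399464  0.40819564 -0.581178   -0.56032332]
 [ 0.00131511  0.81907181  0.5736895   0.68030138]
 [ 0.          0.          0.          1.        ]]
{'time_s': 0.1, 'qpos': array([ 1.20736711e+00,  3.00410104e-01,  1.52148438e+00, -1.46831400e-05,
        1.32070780e+00, -6.66183575e-02]), 'joint_vel': array([-0.00032257, -0.00268502, -0.00122584, -0.00053406,  0.00022094,
        0.00018034]), 'tau': array([ 7.57583475e-04, -5.32644296e+01, -3.53275216e+01,  7.09861424e-02,
        2.35848088e-02, -4.87489899e-05]), 'ee_pos': array([0.16080463, 0.52575981, 0.22996068]), 'eef_rot': array([-3.14058431e+00, -5.30191229e-05,  2.84478541e+00]), 'force': array([ 0.55914467, -0.10454528,  0.27510642]), 'moment': array([ 0.02321565, -0.010328  , -0.06480312]), 'grip_force': 0.0, 'grip_width': 0.09403854609546285}
```

View pics/top0b.png

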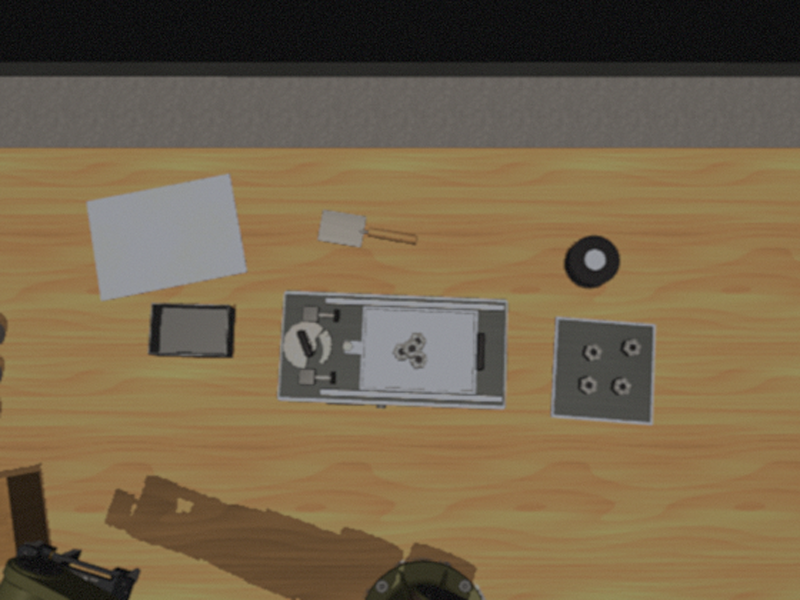

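View pics/side0b.png

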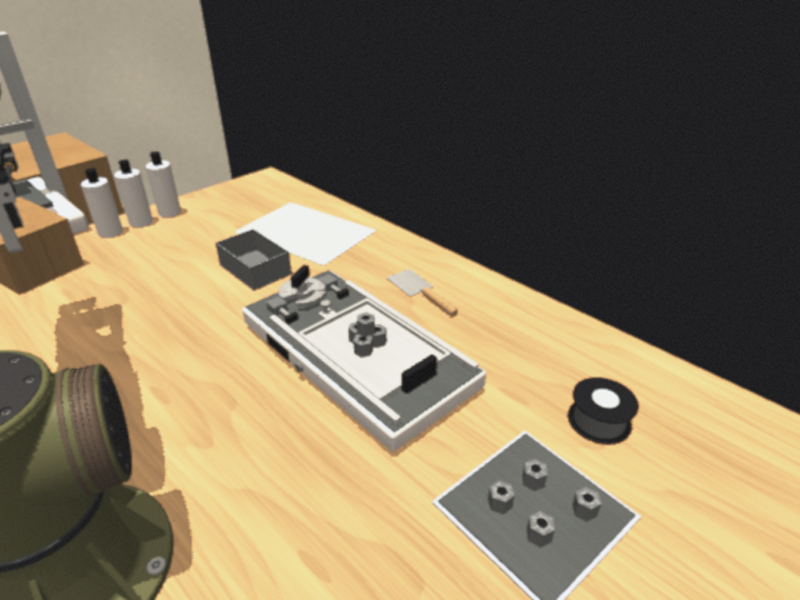

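The top view shows the shaker at (395,350) with the tray and heap at (410,350). Four spacers stand on the bed at (593,352), (632,347), (588,385) and (622,386), and the cam disc is at (307,343). I'll convert these pixels, then take closer looks with the wrist camera.

Run:
```python
from h import *
K,P=load('top0')
for n,u,v,z in [('sh_TL',287,291,.05),('sh_TR',508,299,.05),('sh_BR',506,408,.05),('sh_BL',279,400,.05),('heap',411,350,.083),('grip',306,343,.11),('handle',481,351,.09),('stud',351,347,.078),('bedTL',556,317,.008),('bedTR',656,324,.008),('bedBR',652,423,.008),('bedBL',552,416,.008),
 ('a',593,352,.036),('b',632,347,.036),('c',588,385,.036),('d',622,386,.036)]:
    print(n,ray(K,P,u*.7,v*.7,z).round(4))
c=ctrl.camera('wrist'); print(c['K'],c['hand_eye'])
```

```text
sh_TL [0.6375 0.2635 0.05  ]
sh_TR [ 0.6211 -0.1667  0.05  ]
sh_BR [ 0.411  -0.1585  0.05  ]
sh_BL [0.4271 0.2745 0.05  ]
heap [0.5197 0.0228 0.083 ]
grip [0.531  0.2168 0.11  ]
handle [ 0.5171 -0.1082  0.09  ]
stud [0.5259 0.136  0.078 ]
bedTL [ 0.5906 -0.2681  0.008 ]
bedTR [ 0.5762 -0.4677  0.008 ]
bedBR [ 0.3809 -0.4504  0.008 ]
bedBL [ 0.395  -0.2544  0.008 ]
a [ 0.5185 -0.3323  0.036 ]
b [ 0.5281 -0.4088  0.036 ]
c [ 0.4546 -0.3202  0.036 ]
d [ 0.4526 -0.3861  0.036 ]
[[312.46338165   0.         280.42541052]
 [  0.         312.46338165 209.25161233]
 [  0.           0.           1.        ]] [[-6.53272216e-04  9.68753733e-01  2.48023745e-01  7.13161058e-02]
 [ 9.99999354e-01  4.02104271e-04  1.06333279e-03  7.49596700e-04]
 [ 9.30376200e-04  2.48024279e-01 -9.68753370e-01 -1.54358283e-01]
 [ 0.00000000e+00  0.00000000e+00  0.00000000e+00  1.00000000e+00]]
```

Call:
{"fn": "apply_moves", "kwargs": {"deltas": [[130, 2.4, -3.4, 0.2, 0, 0, -0.09], [130, 2.4, -3.4, 0.2, 0, 0, -0.09], [130, 2.4, -3.4, 0.2, 0, 0, -0.09], [130, 2.4, -3.4, 0.2, 0, 0, -0.09], [130, 2.4, -3.4, 0.2, 0, 0, -0.09], [130, 2.4, -3.4, 0.2, 0, 0, -0.09], [130, 2.4, -3.4, 0.2, 0, 0, -0.09], [130, 2.4, -3.4, 0.2, 0, 0, -0.09], [130, 2.4, -3.4, 0.2, 0, 0, -0.09], [130, 2.4, -3.4, 0.2, 0, 0, -0.09]]}}

```text
time_s: 1.15
ee_pos: [0.4015, 0.1844, 0.2506]
eef_rot: [3.141, -0.0, 1.941]
force: [0.2, -0.4, 0.5]
grip_width: 0.0464
grip_force: 0.0
```

Call:
{"fn": "apply_moves", "kwargs": {"deltas": [[130, 2.4, -3.3, 0, 0, 0, -0.09], [130, 2.4, -3.3, 0, 0, 0, -0.09], [130, 2.4, -3.3, 0, 0, 0, -0.09], [130, 2.4, -3.3, 0, 0, 0, -0.09], [130, 2.4, -3.4, 0, 0, 0, -0.05], [130, 0, 0, 0, 0, 0, 0], [130, 0, 0, 0, 0, 0, 0]]}}

```text
time_s: 1.85
ee_pos: [0.5208, 0.0196, 0.2499]
eef_rot: [-3.14, -0.0, 1.534]
force: [0.2, 0.8, -0.5]
grip_width: 0.0458
grip_force: 0.0
```

Run:
```python
from h import *
c=shot('wrist','w1'); cv2.imwrite('pics/w1b.png',cv2.resize(c['img'][:,:,::-1],(800,600),interpolation=cv2.INTER_CUBIC))
o=ctrl.get_obs();print(o['time_s'],o['ee_pos'],o['eef_rot'],o['grip_width'],o['force'])
```

```text
1.9 [0.52048235 0.020298   0.25014544] [-3.14080575e+00 -1.81953316e-04  1.53518099e+00] 0.045712176774830415 [0.09534387 0.3349943  0.26081257]
```

View pics/w1b.png

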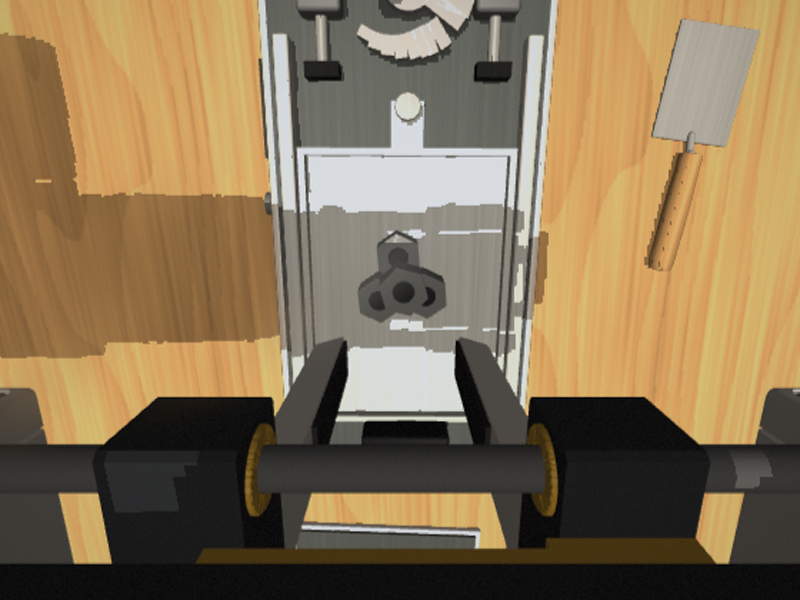

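The wrist view shows the tray's rim corners at (300,150) and (516,150), the stud head at (407,106), the handle plate at (405,432), and the heap around (402,280). The top spacer's bore is at (403,292).

Run:
```python
from h import *
K,P=load('w1')
for n,u,v,z in [('stud',407,106,.078),('rimL',300,150,.064),('rimR',516,150,.064),('top',403,292,.111),('right',432,294,.083),('left',376,300,.083),('up',399,257,.083),('handleL',362,420,.09),('handleR',448,420,.09)]:
    print(n,ray(K,P,u*.7,v*.7,z).round(4))
im=cv2.imread('pics/w1.png')[150:240,230:335]; im=cv2.convertScaleAbs(im,alpha=2.2,beta=10)
cv2.imwrite('pics/w1c.png',cv2.resize(im,None,fx=6,fy=6,interpolation=cv2.INTER_CUBIC))
```

```text
stud [0.5301 0.1432 0.078 ]
rimL [0.4518 0.1187 0.064 ]
rimR [0.6082 0.1127 0.064 ]
top [0.5228 0.0214 0.111 ]
right [0.5441 0.0123 0.083 ]
left [0.5024 0.0092 0.083 ]
up [0.5207 0.0408 0.083 ]
handleL [ 0.4869 -0.0854  0.09  ]
handleR [ 0.5541 -0.0878  0.09  ]
```

View pics/w1c.png

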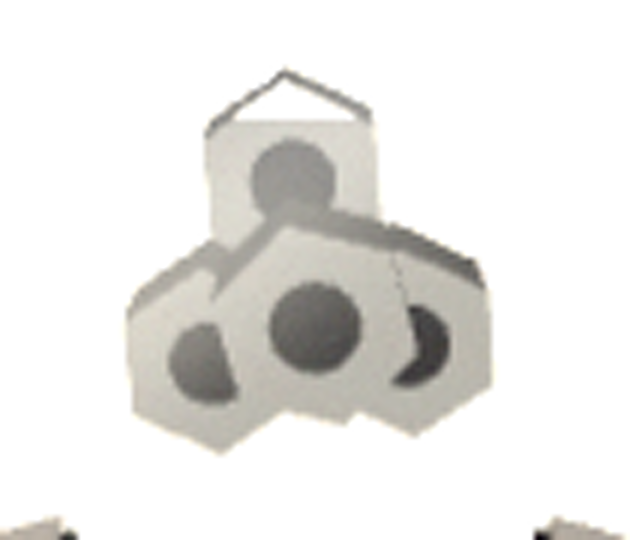

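The crop shows the top spacer's bore at (315,328), with its flats turned about 16° counter-clockwise from image-horizontal. The "up" lower spacer is at (292,180) with vertical flats. I'll pick p4 first.

Call:
{"fn": "apply_moves", "kwargs": {"deltas": [[130, 0.1, 0.05, -3, 0, 0, 0.07], [130, 0.1, 0.05, -3, 0, 0, 0.07], [130, 0, 0, -3, 0, 0, 0.07], [130, 0, 0, -2.7, 0, 0, 0.07], [130, 0, 0, -1.5, 0, 0, 0], [130, 0, 0, -0.4, 0, 0, 0], [130, 0, 0, 0, 0, 0, 0], [255, 0, 0, 0, 0, 0, 0], [255, 0, 0, 0, 0, 0, 0], [255, 0, 0, 0, 0, 0, 0]], "grip_force": 25}}

```text
time_s: 2.9
ee_pos: [0.5232, 0.021, 0.1153]
eef_rot: [3.14, 0.0, 1.815]
force: [-1.4, 2.0, 5.6]
grip_width: 0.0296
grip_force: 25.0
```

Call:
{"fn": "apply_moves", "kwargs": {"deltas": [[255, 0, 0, 0, 0, 0, 0], [255, 0, 0, 2, 0, 0, 0], [255, 0, 0, 2, 0, 0, -0.05], [255, 0, 0, 1, 0, 0, -0.05]]}}

```text
time_s: 3.3
ee_pos: [0.5233, 0.0209, 0.1662]
eef_rot: [3.14, 0.0, 1.713]
force: [0.2, 0.4, 0.6]
grip_width: 0.0299
grip_force: 25.0
```

Call:
{"fn": "apply_moves", "kwargs": {"deltas": [[255, -1.07, 2.3, 0, 0, 0, -0.06], [255, -1.05, 2.3, 0, 0, 0, -0.06], [255, -1.05, 2.3, -1, 0, 0, -0.06], [255, 0, 0, -2.5, 0, 0, 0], [255, 0, 0, -2.5, 0, 0, 0], [255, 0, 0, -1.4, 0, 0, 0], [255, 0, 0, -0.4, 0, 0, 0], [255, 0, 0, 0, 0, 0, 0], [255, 0, 0, 0, 0, 0, 0]]}}

```text
time_s: 4.2
ee_pos: [0.4913, 0.0899, 0.0867]
eef_rot: [3.141, -0.0, 1.535]
force: [-0.2, 1.0, 0.3]
grip_width: 0.0298
grip_force: 25.0
```

Call:
{"fn": "apply_moves", "kwargs": {"deltas": [[140, 0, 0, 0, 0, 0, 0], [140, 0, 0, 0, 0, 0, 0], [140, 0, 0, 0, 0, 0, 0], [140, 0, 0, 3, 0, 0, 0], [140, 0, 0, 4, 0, 0, 0], [140, 0, 0, 4, 0, 0, 0], [140, 1.5, -3, 3, 0, 0, 0], [140, 1.5, -3, 2, 0, 0, 0], [140, 0, 0, 0, 0, 0, 0]]}}

```text
time_s: 5.1
ee_pos: [0.5229, 0.0274, 0.2492]
eef_rot: [3.137, 0.0, 1.532]
force: [-0.3, -0.4, 0.9]
grip_width: 0.0425
grip_force: 0.0
```

Run:
```python
from h import *
c=shot('wrist','w2'); 
im=c['img'][80:300,190:370,::-1]
cv2.imwrite('pics/w2b.png',cv2.resize(cv2.convertScaleAbs(im,alpha=1.4,beta=10),None,fx=2.7,fy=2.7,interpolation=cv2.INTER_CUBIC))
o=ctrl.get_obs();print(o['time_s'],o['ee_pos'],o['eef_rot'],o['grip_width'],o['force'])
```

```text
5.15 [0.52180949 0.02873692 0.24733142] [3.13966072e+00 3.96385714e-05 1.53264103e+00] 0.042455402609040495 [-0.45567698  0.6073041  -0.37319426]
```

View pics/w2b.png

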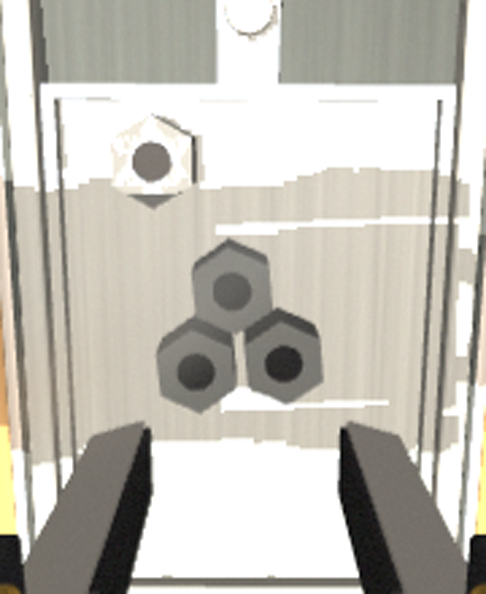

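p4 is placed at slot A, with its bore at (152,161). The heap's bores are at (232,291), (195,372) and (284,363).

Run:
```python
from h import *
K,P=load('w2')
for n,u,v,z in [('p4',152,161,.083),('up',232,291,.083),('left',195,372,.083),('right',284,363,.083),('rimL',41,85,.064),('rimR',457,85,.064)]:
    print(n,ray(K,P,u/2.7+190,v/2.7+80,z).round(4))
```

```text
p4 [0.4925 0.0906 0.083 ]
up [0.5201 0.0406 0.083 ]
left [0.5041 0.0087 0.083 ]
right [0.5393 0.011  0.083 ]
rimL [0.4498 0.1202 0.064 ]
rimR [0.6097 0.114  0.064 ]
```

Call:
{"fn": "apply_moves", "kwargs": {"deltas": [[140, -0.2, 1.2, -4, 0, 0, 0], [140, 0, 0, -4.5, 0, 0, 0], [140, 0, 0, -4.5, 0, 0, 0], [140, 0, 0, -2.5, 0, 0, 0], [140, 0, 0, -0.7, 0, 0, 0], [140, 0, 0, 0, 0, 0, 0], [255, 0, 0, 0, 0, 0, 0], [255, 0, 0, 0, 0, 0, 0], [255, 0, 0, 0, 0, 0, 0]]}}

```text
time_s: 6.05
ee_pos: [0.5198, 0.0421, 0.0859]
eef_rot: [3.139, -0.0, 1.535]
force: [-1.6, 1.5, 7.7]
grip_width: 0.0304
grip_force: 24.7
```

Call:
{"fn": "apply_moves", "kwargs": {"deltas": [[255, 0, 0, 2, 0, 0, 0], [255, 0, 0, 2.5, 0, 0, 0], [255, 1.5, 1.56, 0, 0, 0, 0], [255, 1.56, 1.55, 0, 0, 0, 0], [255, 1.5, 1.55, 0, 0, 0, 0], [255, 0, 0, -2, 0, 0, 0], [255, 0, 0, -1.8, 0, 0, 0], [255, 0, 0, -0.6, 0, 0, 0], [255, 0, 0, 0, 0, 0, 0], [255, 0, 0, 0, 0, 0, 0]]}}

```text
time_s: 7.05
ee_pos: [0.565, 0.0885, 0.0862]
eef_rot: [3.141, -0.0, 1.535]
force: [-1.3, -0.1, -1.2]
grip_width: 0.0304
grip_force: 24.7
```

Call:
{"fn": "apply_moves", "kwargs": {"deltas": [[140, 0, 0, 0, 0, 0, 0], [140, 0, 0, 0, 0, 0, 0], [140, 0, 0, 0, 0, 0, 0], [140, 0, 0, 3, 0, 0, 0], [140, 0, 0, 3, 0, 0, 0], [140, -0.8, -2, 0, 0, 0, -0.14], [140, -0.8, -2.6, 0, 0, 0, -0.14], [140, -0.6, -3, 0, 0, 0, -0.14], [140, -0.4, 0, 0, 0, 0, -0.14], [140, 0, 0, 0, 0, 0, -0.14]]}}

```text
time_s: 8.05
ee_pos: [0.5384, 0.0117, 0.1457]
eef_rot: [3.141, -0.0, 0.828]
force: [-0.0, 0.7, -0.6]
grip_width: 0.0426
grip_force: 0.0
```

Call:
{"fn": "apply_moves", "kwargs": {"deltas": [[140, 0, 0, 0, 0, 0, -0.14], [140, 0, 0, 0, 0, 0, -0.14], [140, 0, 0, 0, 0, 0, -0.07], [140, 0, 0, 0, 0, 0, 0]]}}

```text
time_s: 8.45
ee_pos: [0.5388, 0.0125, 0.1455]
eef_rot: [3.142, -0.0, 0.484]
force: [-0.6, 0.5, 0.8]
grip_width: 0.0427
grip_force: 0.0
```

Run:
```python
from h import *
c=shot('wrist','w3'); 
im=c['img'][:,:,::-1]
cv2.imwrite('pics/w3b.png',cv2.resize(cv2.convertScaleAbs(im,alpha=1.4,beta=10),(800,600),interpolation=cv2.INTER_CUBIC))
o=ctrl.get_obs();print(o['time_s'],o['ee_pos'],o['eef_rot'],o['grip_width'],o['force'])
K,P=load('w3')
for p in [(.5041,.0087,.083),(.5393,.011,.083),(.5656,.0871,.083),(.4916,.0899,.083)]: print(np.array(proj(K,P,p))/.7)
```

```text
8.5 [0.53873956 0.01253621 0.14550398] [ 3.14154920e+00 -3.32835860e-05  4.86518032e-01] 0.04210603256283231 [ 0.18043792 -0.21549256  0.47615587]
[376.70225635 389.54481782]
[403.83751287 331.72012081]
[288.80338305 215.3735015 ]
[225.01416982 342.04967309]
```

View pics/w3b.png

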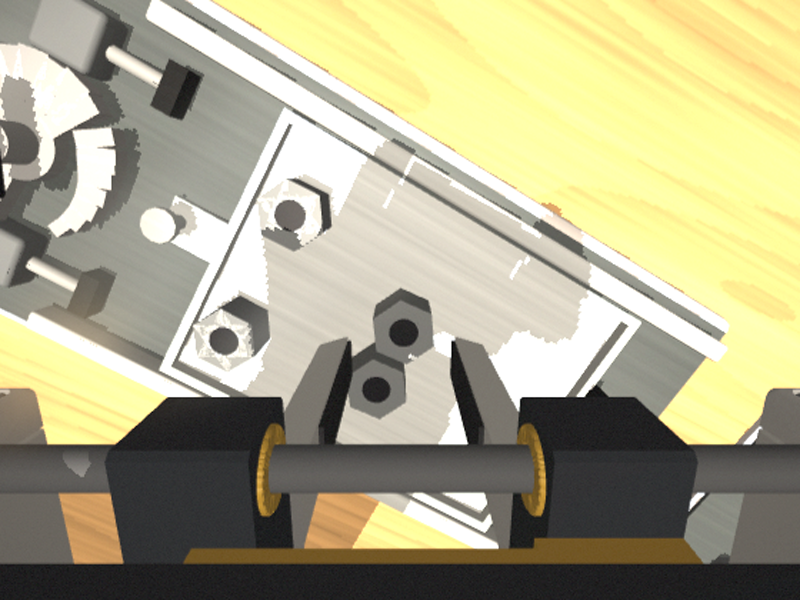

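Both remaining heap spacers are where expected, at (404,331) and (377,389), and A and B are filled. I'll pick the right-hand one into H.

Call:
{"fn": "apply_moves", "kwargs": {"deltas": [[140, 0.05, -0.15, -2.5, 0, 0, 0], [140, 0, 0, -2.5, 0, 0, 0], [140, 0, 0, -0.9, 0, 0, 0], [140, 0, 0, 0, 0, 0, 0], [255, 0, 0, 0, 0, 0, 0], [255, 0, 0, 0, 0, 0, 0], [255, 0, 0, 0, 0, 0, 0], [255, 0, 0, 2.5, 0, 0, 0], [255, 0, 0, 2.5, 0, 0, 0], [255, 0, -1.5, 0, 0, 0, 0.14]]}}

```text
time_s: 9.5
ee_pos: [0.5407, -0.0032, 0.1402]
eef_rot: [3.138, -0.004, 0.627]
force: [0.6, -0.2, -1.5]
grip_width: 0.0302
grip_force: 24.7
```

Call:
{"fn": "apply_moves", "kwargs": {"deltas": [[255, 0.5, -1.5, 0, 0, 0, 0.14], [255, 0.5, -2, 0, 0, 0, 0.14], [255, 0.5, -2, 0, 0, 0, 0.14], [255, 0.5, -1.8, 0, 0, 0, 0.14], [255, 0, 0, 0, 0, 0, 0.14], [255, 0, 0, 0, 0, 0, 0.14], [255, 0, 0, -1.5, 0, 0, 0.07], [255, 0, 0, -2.2, 0, 0, 0], [255, 0, 0, -1.3, 0, 0, 0], [255, 0, 0, 0, 0, 0, 0]]}}

```text
time_s: 10.5
ee_pos: [0.5591, -0.0769, 0.0857]
eef_rot: [-3.141, -0.0, 1.535]
force: [0.4, -0.1, -0.5]
grip_width: 0.0302
grip_force: 25.0
```

Call:
{"fn": "apply_moves", "kwargs": {"deltas": [[140, 0, 0, 0, 0, 0, 0], [140, 0, 0, 0, 0, 0, 0], [140, 0, 0, 0, 0, 0, 0], [140, 0, 0, 3, 0, 0, 0], [140, 0, 0, 2.5, 0, 0, 0], [140, -1.9, 2.9, 0, 0, 0, 0], [140, -1.9, 2.9, 0, 0, 0, 0], [140, -1.7, 2.76, 0, 0, 0, 0], [140, 0, 0, 0, 0, 0, 0], [140, 0, 0, -2.5, 0, 0, 0]]}}

```text
time_s: 11.5
ee_pos: [0.5059, 0.009, 0.1192]
eef_rot: [3.135, 0.0, 1.536]
force: [0.3, -0.2, -1.0]
grip_width: 0.0422
grip_force: 0.0
```

Call:
{"fn": "apply_moves", "kwargs": {"deltas": [[140, 0, 0, -2.3, 0, 0, 0], [140, 0, 0, -0.7, 0, 0, 0], [140, 0, 0, 0, 0, 0, 0], [255, 0, 0, 0, 0, 0, 0], [255, 0, 0, 0, 0, 0, 0], [255, 0, 0, 0, 0, 0, 0], [255, 0, 0, 2.5, 0, 0, 0], [255, 0, 0, 2.5, 0, 0, 0], [255, -0.9, -2.8, 0, 0, 0, 0], [255, -0.9, -2.8, 0, 0, 0, 0]]}}

```text
time_s: 12.5
ee_pos: [0.4864, -0.0477, 0.1376]
eef_rot: [3.14, 0.0, 1.536]
force: [0.2, 0.1, -0.0]
grip_width: 0.0303
grip_force: 25.0
```

Call:
{"fn": "apply_moves", "kwargs": {"deltas": [[255, -0.1, -2.7, 0, 0, 0, 0], [255, 0, 0, -2.5, 0, 0, 0], [255, 0, 0, -2, 0, 0, 0], [255, 0, 0, -0.5, 0, 0, 0], [255, 0, 0, 0, 0, 0, 0], [255, 0, 0, 0, 0, 0, 0], [140, 0, 0, 0, 0, 0, 0], [140, 0, 0, 0, 0, 0, 0], [140, 0, 0, 0, 0, 0, 0], [140, 0, 0, 3, 0, 0, 0]]}}

```text
time_s: 13.5
ee_pos: [0.4836, -0.074, 0.1141]
eef_rot: [-3.136, -0.001, 1.535]
force: [0.3, -0.9, 0.7]
grip_width: 0.042
grip_force: 0.0
```

Call:
{"fn": "apply_moves", "kwargs": {"deltas": [[140, 0, 0, 4, 0, 0, 0], [140, 0, -4, 3, 0, 0, 0], [140, 0, -4.5, 2, 0, 0, 0], [140, 0, -4.5, 0, 0, 0, 0], [140, 0, -4.5, 0, 0, 0, 0], [140, 0, -4.5, 0, 0, 0, 0], [140, 0, -4.5, 0, 0, 0, 0], [140, 0, -2, 0, 0, 0, 0], [140, 0, 0, 0, 0, 0, 0]]}}

```text
time_s: 14.4
ee_pos: [0.4846, -0.3616, 0.2058]
eef_rot: [-3.141, -0.0, 1.532]
force: [0.3, 0.4, 0.9]
grip_width: 0.0423
grip_force: 0.0
```

Run:
```python
from h import *
c=shot('wrist','w4'); 
im=c['img'][:330,120:440,::-1]
cv2.imwrite('pics/w4b.png',cv2.resize(cv2.convertScaleAbs(im,alpha=1.6,beta=10),None,fx=1.8,fy=1.8,interpolation=cv2.INTER_CUBIC))
o=ctrl.get_obs();print(o['time_s'],o['ee_pos'],o['eef_rot'],o['grip_width'],o['force'])
K,P=load('w4')
for p in [(.5185,-.3323,.036),(.5281,-.4088,.036),(.4546,-.3202,.036),(.4526,-.3861,.036)]: print((np.array(proj(K,P,p))-[120,0])*1.8)
```

```text
14.45 [ 0.48486597 -0.36000203  0.20593011] [-3.14100354e+00 -5.26327807e-04  1.53316121e+00] 0.042365942369011575 [ 0.09098818  0.41192178 -0.19576437]
[344.86048665 306.99221597]
[362.41761201 431.51915922]
[232.92904294 290.26260415]
[236.63319421 400.53283185]
```

View pics/w4b.png

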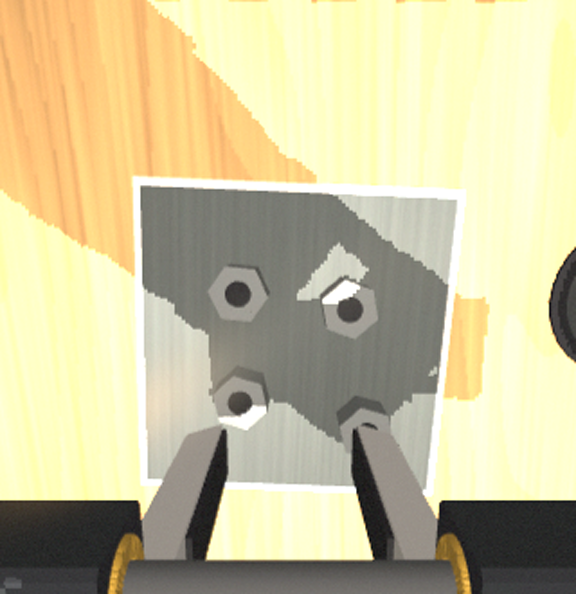

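The bed's four spacers show bores at a (349,310), c (238,294), d (239,403) and b about (366,430). I'll enlarge the crop to read their orientations.

Run:
```python
from h import *
K,P=load('w4')
for n,u,v in [('a',349,310),('c',238,294),('d',239,403),('b',366,431)]: print(n,ray(K,P,u/1.8+120,v/1.8,.036).round(4))
im=cv2.imread('pics/w4.png')[138:252,228:338]
cv2.imwrite('pics/w4c.png',cv2.resize(cv2.convertScaleAbs(im,alpha=1.6,beta=10),None,fx=5,fy=5,interpolation=cv2.INTER_CUBIC))
```

```text
a [ 0.5209 -0.3341  0.036 ]
c [ 0.4574 -0.3224  0.036 ]
d [ 0.4539 -0.3877  0.036 ]
b [ 0.5303 -0.4085  0.036 ]
```

View pics/w4c.png

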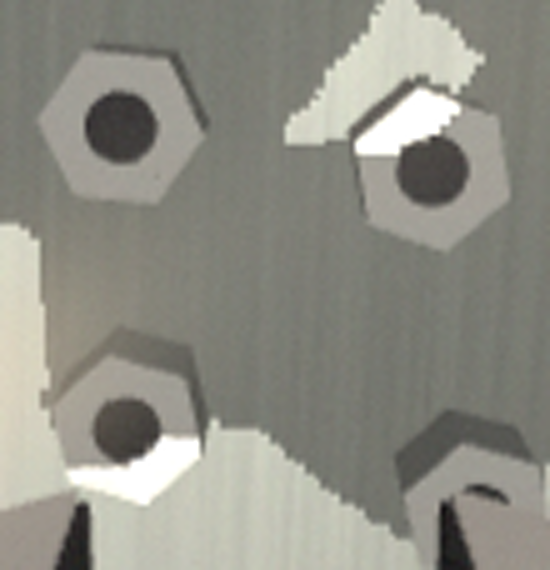

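Call:
{"fn": "apply_moves", "kwargs": {"deltas": [[140, -1.35, 1.9, -3.5, 0, 0, 0.12], [140, -1.35, 1.9, -4, 0, 0, 0.12], [140, 0, 0, -4, 0, 0, 0.12], [140, 0, 0, -3.2, 0, 0, 0.09], [140, 0, 0, -1.5, 0, 0, 0], [140, 0, 0, -0.5, 0, 0, 0], [140, 0, 0, 0, 0, 0, 0], [255, 0, 0, 0, 0, 0, 0], [255, 0, 0, 0, 0, 0, 0], [255, 0, 0, 0, 0, 0, 0]]}}

```text
time_s: 15.45
ee_pos: [0.4588, -0.3218, 0.0408]
eef_rot: [3.141, 0.002, 1.984]
force: [-0.3, 1.5, 7.7]
grip_width: 0.0295
grip_force: 25.0
```

Call:
{"fn": "apply_moves", "kwargs": {"deltas": [[255, 0, 0, 3, 0, 0, 0], [255, 0, 0, 4, 0, 0, 0], [255, 0.4, 4.4, 2, 0, 0, -0.1], [255, 0.4, 4.4, 2.1, 0, 0, -0.1], [255, 0.4, 4.5, 0, 0, 0, -0.1], [255, 0.4, 4.5, 0, 0, 0, -0.1], [255, 0.4, 4.5, 0, 0, 0, -0.05], [255, 0.4, 4.5, 0, 0, 0, 0], [255, 0.4, 4.5, 0, 0, 0, 0], [255, 0.4, 4.4, 0, 0, 0, 0]]}}

```text
time_s: 16.45
ee_pos: [0.4902, 0.0375, 0.1512]
eef_rot: [3.14, -0.0, 1.534]
force: [0.1, -0.4, 0.0]
grip_width: 0.03
grip_force: 25.0
```

Call:
{"fn": "apply_moves", "kwargs": {"deltas": [[255, 0, 0, 0, 0, 0, 0], [255, 0, 0, 0, 0, 0, 0]]}}

```text
time_s: 16.65
ee_pos: [0.4903, 0.0362, 0.1508]
eef_rot: [3.141, 0.0, 1.536]
force: [0.3, 0.3, -0.5]
grip_width: 0.0302
grip_force: 25.0
```

Call:
{"fn": "apply_moves", "kwargs": {"deltas": [[255, 0, -0.1, -3, 0, 0, 0], [255, 0, 0, -2.3, 0, 0, 0], [255, 0, 0, -1, 0, 0, 0], [255, 0, 0, 0, 0, 0, 0], [255, 0, 0, 0, 0, 0, 0], [140, 0, 0, 0, 0, 0, 0], [140, 0, 0, 0, 0, 0, 0], [140, 0, 0, 0, 0, 0, 0], [140, 0, 0, 3, 0, 0, 0], [140, 0, 0, 3.5, 0, 0, 0]]}}

```text
time_s: 17.65
ee_pos: [0.4896, 0.0346, 0.1525]
eef_rot: [-3.139, 0.0, 1.535]
force: [-0.1, 0.0, 0.7]
grip_width: 0.0422
grip_force: 0.0
```

Call:
{"fn": "apply_moves", "kwargs": {"deltas": [[140, 0.34, -4.1, 0, 0, 0, 0.03], [140, 0.34, -4.1, 0, 0, 0, 0.03], [140, 0.34, -4.1, 0, 0, 0, 0.03], [140, 0.34, -4.1, 0, 0, 0, 0.03], [140, 0.34, -4.1, 0, 0, 0, 0.03], [140, 0.34, -4.1, 0, 0, 0, 0.03], [140, 0.34, -4.1, 0, 0, 0, 0], [140, 0.34, -4.1, 0, 0, 0, 0], [140, 0.34, -4.1, -2, 0, 0, 0], [140, 0, 0, -3.5, 0, 0, 0]]}}

```text
time_s: 18.65
ee_pos: [0.5213, -0.3392, 0.0986]
eef_rot: [3.138, 0.004, 1.711]
force: [0.6, 0.6, -0.6]
grip_width: 0.0426
grip_force: 0.0
```

Call:
{"fn": "apply_moves", "kwargs": {"deltas": [[140, 0, 0, -3.5, 0, 0, 0], [140, 0, 0, -1.8, 0, 0, 0], [140, 0, 0, -0.4, 0, 0, 0], [140, 0, 0, 0, 0, 0, 0], [255, 0, 0, 0, 0, 0, 0], [255, 0, 0, 0, 0, 0, 0], [255, 0, 0, 0, 0, 0, 0], [255, 0, 0, 0, 0, 0, 0]]}}

```text
time_s: 19.45
ee_pos: [0.5214, -0.3347, 0.0419]
eef_rot: [3.14, 0.002, 1.715]
force: [0.5, 1.2, 6.7]
grip_width: 0.0298
grip_force: 25.0
```

Call:
{"fn": "apply_moves", "kwargs": {"deltas": [[255, 0, 0, 3, 0, 0, 0], [255, 0, 0, 4, 0, 0, 0], [255, 0.5, 4.5, 2, 0, 0, -0.04], [255, 0.5, 4.6, 2, 0, 0, -0.04], [255, 0.5, 4.6, 0, 0, 0, -0.04], [255, 0.5, 4.6, 0, 0, 0, -0.04], [255, 0.5, 4.6, 0, 0, 0, -0.02], [255, 0.6, 4.6, 0, 0, 0, 0], [255, 0.6, 4.6, 0, 0, 0, 0], [255, 0.5, 4.6, 0, 0, 0, 0]]}}

```text
time_s: 20.45
ee_pos: [0.5629, 0.0342, 0.151]
eef_rot: [3.141, -0.0, 1.535]
force: [1.2, -0.5, -0.6]
grip_width: 0.0296
grip_force: 25.0
```

Call:
{"fn": "apply_moves", "kwargs": {"deltas": [[255, 0, 0, 0, 0, 0, 0], [255, 0, 0, 0, 0, 0, 0]]}}

```text
time_s: 20.65
ee_pos: [0.5628, 0.033, 0.1506]
eef_rot: [3.141, 0.0, 1.537]
force: [-1.2, -0.1, -0.8]
grip_width: 0.03
grip_force: 25.0
```

Call:
{"fn": "apply_moves", "kwargs": {"deltas": [[255, 0, 0, -3, 0, 0, 0], [255, 0, 0, -2.3, 0, 0, 0], [255, 0, 0, -1, 0, 0, 0], [255, 0, 0, 0, 0, 0, 0], [255, 0, 0, 0, 0, 0, 0], [140, 0, 0, 0, 0, 0, 0], [140, 0, 0, 0, 0, 0, 0], [140, 0, 0, 0, 0, 0, 0], [140, 0, 0, 3, 0, 0, 0], [140, 0, 0, 3.5, 0, 0, 0]]}}

```text
time_s: 21.65
ee_pos: [0.5621, 0.0322, 0.1521]
eef_rot: [-3.139, 0.0, 1.535]
force: [1.0, 0.0, -0.1]
grip_width: 0.0425
grip_force: 0.0
```

Call:
{"fn": "apply_moves", "kwargs": {"deltas": [[140, -1.1, -4.2, 0, 0, 0, 0.03], [140, -1.1, -4.2, 0, 0, 0, 0.03], [140, -1.1, -4.2, 0, 0, 0, 0.03], [140, -1.1, -4.2, 0, 0, 0, 0.03], [140, -1.1, -4.2, 0, 0, 0, 0.03], [140, -1.1, -4.2, 0, 0, 0, 0.04], [140, -1.1, -4.2, 0, 0, 0, 0], [140, -1.1, -4.2, 0, 0, 0, 0], [140, -1.1, -4.2, 0, 0, 0, 0], [140, -1, -4.2, 0, 0, 0, 0]]}}

```text
time_s: 22.65
ee_pos: [0.4531, -0.3894, 0.1525]
eef_rot: [3.141, 0.0, 1.725]
force: [-0.2, -0.1, -0.1]
grip_width: 0.0421
grip_force: 0.0
```

Call:
{"fn": "apply_moves", "kwargs": {"deltas": [[140, 0, 0, -3, 0, 0, 0], [140, 0, 0, -3.5, 0, 0, 0], [140, 0, 0, -3.3, 0, 0, 0], [140, 0, 0, -1.2, 0, 0, 0], [140, 0, 0, 0, 0, 0, 0], [140, 0, 0, 0, 0, 0, 0], [255, 0, 0, 0, 0, 0, 0], [255, 0, 0, 0, 0, 0, 0], [255, 0, 0, 0, 0, 0, 0], [255, 0, 0, 0, 0, 0, 0]]}}

```text
time_s: 23.65
ee_pos: [0.4544, -0.3882, 0.0438]
eef_rot: [3.14, 0.002, 1.725]
force: [-1.3, 0.7, 8.3]
grip_width: 0.0298
grip_force: 25.0
```

Call:
{"fn": "apply_moves", "kwargs": {"deltas": [[255, 0, 0, 3, 0, 0, 0], [255, 0, 0, 4, 0, 0, 0], [255, 0.4, 4.6, 2, 0, 0, -0.04], [255, 0.4, 4.6, 2, 0, 0, -0.04], [255, 0.4, 4.6, 0, 0, 0, -0.04], [255, 0.4, 4.6, 0, 0, 0, -0.04], [255, 0.4, 4.6, 0, 0, 0, -0.03], [255, 0.4, 4.6, 0, 0, 0, 0], [255, 0.4, 4.6, 0, 0, 0, 0], [255, 0.5, 4.7, 0, 0, 0, 0]]}}

```text
time_s: 24.65
ee_pos: [0.4867, -0.0175, 0.1527]
eef_rot: [3.14, 0.0, 1.535]
force: [0.5, 0.3, -0.9]
grip_width: 0.0298
grip_force: 25.0
```

Call:
{"fn": "apply_moves", "kwargs": {"deltas": [[255, 0, 0, 0, 0, 0, 0], [255, 0, 0, 0, 0, 0, 0]]}}

```text
time_s: 24.85
ee_pos: [0.4868, -0.0186, 0.1524]
eef_rot: [3.141, 0.0, 1.537]
force: [-0.2, -0.7, -0.5]
grip_width: 0.0295
grip_force: 25.0
```

Call:
{"fn": "apply_moves", "kwargs": {"deltas": [[255, 0, 0, -3, 0, 0, 0], [255, 0, 0, -2.3, 0, 0, 0], [255, 0, 0, -1, 0, 0, 0], [255, 0, 0, 0, 0, 0, 0], [255, 0, 0, 0, 0, 0, 0], [140, 0, 0, 0, 0, 0, 0], [140, 0, 0, 0, 0, 0, 0], [140, 0, 0, 0, 0, 0, 0], [140, 0, 0, 3, 0, 0, 0], [140, 0, 0, 3.5, 0, 0, 0]]}}

```text
time_s: 25.85
ee_pos: [0.4861, -0.0193, 0.1541]
eef_rot: [-3.139, -0.0, 1.535]
force: [-0.6, -0.2, -0.0]
grip_width: 0.0422
grip_force: 0.0
```

Run:
```python
from h import *
c=shot('top','t2'); a=cv2.imread('pics/top0.png')[215:270,420:470]; b=cv2.imread('pics/t2.png')[215:270,420:470]
d=cv2.absdiff(a,b).max(2); print(d.max(), d.mean())
y,x=np.where(cv2.medianBlur((d>50).astype(np.uint8)*255,3)); print(x.min()+420 if len(x) else 0, x.max()+420 if len(x) else 0, len(x))
```

```text
52 7.357454545454545
0 0 0
```

Call:
{"fn": "apply_moves", "kwargs": {"deltas": [[140, 0.43, -3.9, 0, 0, 0, 0.03], [140, 0.43, -3.9, 0, 0, 0, 0.03], [140, 0.43, -3.9, 0, 0, 0, 0.03], [140, 0.43, -3.9, 0, 0, 0, 0.03], [140, 0.43, -3.9, 0, 0, 0, 0.03], [140, 0.43, -3.9, 0, 0, 0, 0.03], [140, 0.43, -3.9, 0, 0, 0, 0], [140, 0.43, -3.9, 0, 0, 0, 0], [140, 0.43, -3.9, 0, 0, 0, 0], [140, 0.43, -3.9, 0, 0, 0, 0]]}}

```text
time_s: 26.9
ee_pos: [0.5297, -0.4109, 0.1539]
eef_rot: [3.141, 0.0, 1.715]
force: [-0.7, 1.4, 0.1]
grip_width: 0.0423
grip_force: 0.0
```

Call:
{"fn": "apply_moves", "kwargs": {"deltas": [[140, 0, 0.1, -3, 0, 0, 0], [140, 0, 0, -3.5, 0, 0, 0], [140, 0, 0, -3.5, 0, 0, 0], [140, 0, 0, -1.4, 0, 0, 0], [140, 0, 0, 0, 0, 0, 0], [140, 0, 0, 0, 0, 0, 0], [255, 0, 0, 0, 0, 0, 0], [255, 0, 0, 0, 0, 0, 0], [255, 0, 0, 0, 0, 0, 0], [255, 0, 0, 0, 0, 0, 0]]}}

```text
time_s: 27.9
ee_pos: [0.5303, -0.4088, 0.0418]
eef_rot: [3.14, 0.002, 1.715]
force: [-0.9, 0.5, 6.7]
grip_width: 0.03
grip_force: 24.9
```

Call:
{"fn": "apply_moves", "kwargs": {"deltas": [[255, 0, 0, 3, 0, 0, 0], [255, 0, 0, 4, 0, 0, 0], [255, 0.4, 4.3, 2, 0, 0, -0.04], [255, 0.4, 4.3, 2, 0, 0, -0.04], [255, 0.4, 4.3, 0, 0, 0, -0.04], [255, 0.4, 4.3, 0, 0, 0, -0.04], [255, 0.4, 4.3, 0, 0, 0, -0.02], [255, 0.4, 4.3, 0, 0, 0, 0], [255, 0.4, 4.3, 0, 0, 0, 0], [255, 0.3, 4.3, 0, 0, 0, 0]]}}

```text
time_s: 28.9
ee_pos: [0.5608, -0.0626, 0.1508]
eef_rot: [3.14, 0.0, 1.535]
force: [0.3, -0.2, -0.3]
grip_width: 0.0298
grip_force: 24.9
```

Call:
{"fn": "apply_moves", "kwargs": {"deltas": [[255, 0, 4.3, 0, 0, 0, 0], [255, 0, 0, 0, 0, 0, 0], [255, 0, 0, 0, 0, 0, 0]]}}

```text
time_s: 29.2
ee_pos: [0.5609, -0.0207, 0.1506]
eef_rot: [3.141, 0.0, 1.537]
force: [-0.3, 0.0, -0.7]
grip_width: 0.0298
grip_force: 24.9
```

Place at F, then rise and look at the whole tray.

Call:
{"fn": "apply_moves", "kwargs": {"deltas": [[255, 0, -0.1, -3, 0, 0, 0], [255, 0, 0, -2.3, 0, 0, 0], [255, 0, 0, -1, 0, 0, 0], [255, 0, 0, 0, 0, 0, 0], [255, 0, 0, 0, 0, 0, 0], [140, 0, 0, 0, 0, 0, 0], [140, 0, 0, 0, 0, 0, 0], [140, 0, 0, 0, 0, 0, 0], [140, 0, 0, 3, 0, 0, 0], [140, 0, 0, 3.5, 0, 0, 0]]}}

```text
time_s: 30.2
ee_pos: [0.5601, -0.0223, 0.1519]
eef_rot: [-3.139, -0.0, 1.535]
force: [1.2, 0.2, 0.1]
grip_width: 0.0423
grip_force: 0.0
```

Call:
{"fn": "apply_moves", "kwargs": {"deltas": [[140, -1, 1, 4.5, 0, 0, 0], [140, -1, 1.5, 4.5, 0, 0, 0], [140, -1, 1, 4, 0, 0, 0], [140, -0.6, 0, 2, 0, 0, 0], [140, 0, 0, 0, 0, 0, 0], [140, 0, 0, 0, 0, 0, 0]]}}

```text
time_s: 30.8
ee_pos: [0.5247, 0.0126, 0.3013]
eef_rot: [-3.141, 0.0, 1.535]
force: [0.2, 0.0, -1.5]
grip_width: 0.0422
grip_force: 0.0
```

Run:
```python
from h import *
c=shot('wrist','w5'); 
im=c['img'][:330,140:420,::-1]
cv2.imwrite('pics/w5b.png',cv2.resize(cv2.convertScaleAbs(im,alpha=1.1,beta=0),None,fx=1.8,fy=1.8,interpolation=cv2.INTER_CUBIC))
o=ctrl.get_obs();print(o['time_s'],o['ee_pos'],o['eef_rot'],o['grip_width'],o['force'])
```

```text
30.85 [0.52460964 0.01254575 0.30053076] [-3.13965343e+00  1.02421736e-06  1.53460000e+00] 0.042337061076136925 [-0.63515561  0.02215493 -0.56915534]
```

View pics/w5b.png

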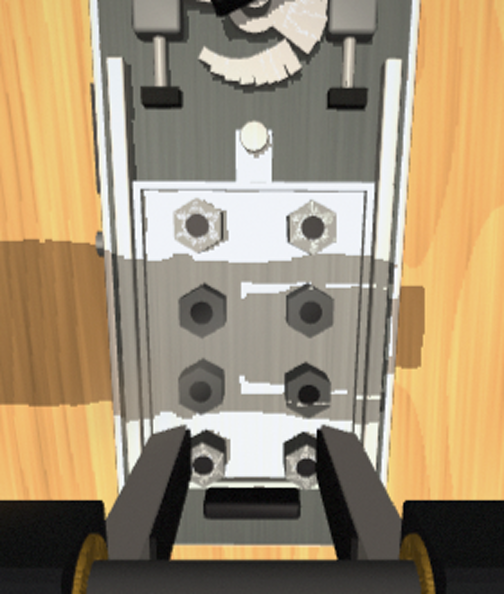

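All eight stand in an even 2x4 layer. The stud head is at (254,136). Next I'll look at the cam from above.

Call:
{"fn": "apply_moves", "kwargs": {"deltas": [[140, 0.1, 3, 0, 0, 0, -0.14], [140, 0.1, 3, 0, 0, 0, -0.14], [140, 0.1, 3, 0, 0, 0, -0.14], [140, 0.1, 3, -0.5, 0, 0, -0.14], [140, 0.1, 3, -0.5, 0, 0, -0.14], [140, 0, 3, -0.5, 0, 0, -0.14], [140, 0, 2.5, -0.5, 0, 0, -0.12], [140, 0, 0, 0, 0, 0, 0], [140, 0, 0, 0, 0, 0, 0]]}}

```text
time_s: 31.75
ee_pos: [0.5296, 0.2175, 0.2804]
eef_rot: [-3.141, 0.003, 0.578]
force: [0.2, -0.4, 0.2]
grip_width: 0.0425
grip_force: 0.0
```

Run:
```python
from h import *
c=shot('wrist','w6'); 
im=c['img'][80:300,170:400,::-1]
cv2.imwrite('pics/w6b.png',cv2.resize(im,None,fx=2.6,fy=2.6,interpolation=cv2.INTER_CUBIC))
o=ctrl.get_obs();print(o['time_s'],o['ee_pos'],o['eef_rot'],o['grip_width'],o['force'])
```

```text
31.8 [0.5298295  0.21701557 0.28101846] [-3.14134405e+00  1.66193690e-03  5.76825388e-01] 0.04224405501219182 [ 0.4338976  -0.51628969  0.87891732]
```

View pics/w6b.png

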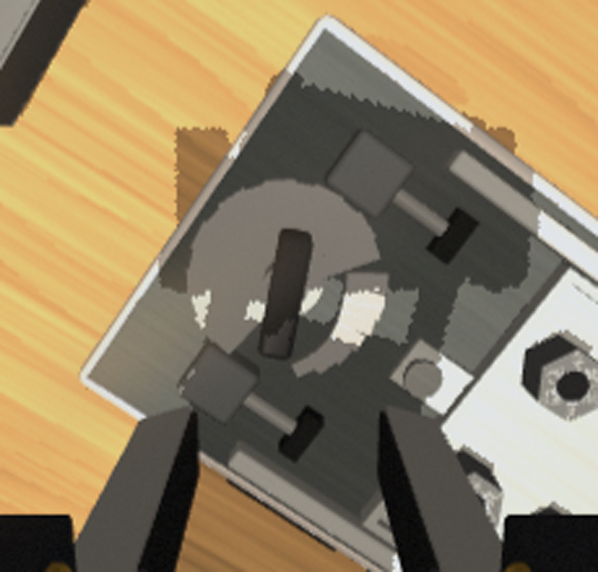

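The bar's ends are at (296,231) and (276,354), so it leans about 9° clockwise of the tool. Its centre is near (286,293).

Run:
```python
from h import *
K,P=load('w6')
f=lambda u,v,z: ray(K,P,u/2.6+170,v/2.6+80,z)
a,b=f(296,231,.112),f(276,354,.112); print(a,b,(a+b)/2,np.linalg.norm(a-b),'yaw',np.arctan2(*(a-b)[1::-1]))
print('stud',f(422,376,.078), 'sh corners',f(325,15,.05),f(82,377,.05))
```

```text
[0.5586844 0.2322494 0.112    ] [0.51171665 0.21136232 0.112     ] [0.53520052 0.22180586 0.112     ] 0.05140271913361926 yaw 0.41844689742021435
stud [0.53110322 0.14457958 0.078     ] sh corners [0.63955005 0.26908376 0.05      ] [0.43397238 0.27667874 0.05      ]
```

Call:
{"fn": "apply_moves", "kwargs": {"deltas": [[140, 0.25, 0.15, -3, 0, 0, -0.08], [140, 0.25, 0.15, -4, 0, 0, -0.08], [140, 0, 0, -4, 0, 0, 0], [140, 0, 0, -3.5, 0, 0, 0], [140, 0, 0, -2, 0, 0, 0], [140, 0, 0, 0, 0, 0, 0], [255, 0, 0, 0, 0, 0, 0], [255, 0, 0, 0, 0, 0, 0], [255, 0, 0, 0, 0, 0, 0], [255, 0, 0, 0, 0, 0, 0]], "grip_force": 30}}

```text
time_s: 32.8
ee_pos: [0.5348, 0.2215, 0.1181]
eef_rot: [-3.14, -0.002, 0.415]
force: [-12.1, 23.2, 6.8]
grip_width: 0.0138
grip_force: 14.0
```

Run:
```python
from h import *
o=ctrl.get_obs();print(o['time_s'],o['ee_pos'],o['eef_rot'],o['grip_width'],o['force'],o['moment'])
```

```text
32.8 [0.5347979  0.22147281 0.11807767] [-3.14006012e+00 -1.58203453e-03  4.14763397e-01] 0.013787799851762615 [-12.06580275  23.22121013   6.80077886] [ 4.50805923  2.54549561 -0.09055557]
```

Call:
{"fn": "apply_moves", "kwargs": {"deltas": [[255, -0.05, 0.1, 0, 0, 0, 0], [255, 0, 0, 0, 0, 0, 0], [255, 0, 0, 0, 0, 0, 0]]}}

```text
time_s: 33.1
ee_pos: [0.5346, 0.2219, 0.1181]
eef_rot: [3.141, -0.002, 0.415]
force: [-1.0, 1.2, 6.4]
grip_width: 0.0136
grip_force: 30.0
```

Call:
{"fn": "apply_moves", "kwargs": {"deltas": [[255, 0, 0, 0, 0, 0, 0.14], [255, 0, 0, 0, 0, 0, 0.14], [255, 0, 0, 0, 0, 0, 0.14], [255, 0, 0, 0, 0, 0, 0.14], [255, 0, 0, 0, 0, 0, 0], [255, 0, 0, 0, 0, 0, 0]]}}

```text
time_s: 33.7
ee_pos: [0.534, 0.2227, 0.1181]
eef_rot: [-3.141, -0.001, 0.976]
force: [-7.0, 6.3, 8.1]
grip_width: 0.0136
grip_force: 30.0
```

Call:
{"fn": "apply_moves", "kwargs": {"deltas": [[255, -0.04, 0.03, 0, 0, 0, 0.14], [255, 0, 0, 0, 0, 0, 0.14], [255, 0, 0, 0, 0, 0, 0.14], [255, 0, 0, 0, 0, 0, 0.12], [255, 0, 0, 0, 0, 0, 0], [255, 0, 0, 0, 0, 0, 0]]}}

```text
time_s: 34.3
ee_pos: [0.5331, 0.223, 0.1181]
eef_rot: [-3.14, -0.001, 1.516]
force: [-11.5, 5.6, 10.5]
grip_width: 0.0138
grip_force: 30.0
```

Run:
```python
from h import *
o=ctrl.get_obs();print(o['time_s'],o['ee_pos'],o['eef_rot'],o['grip_width'],o['force'],o['moment'])
```

```text
34.3 [0.53306799 0.2229896  0.11808076] [-3.14041255e+00 -1.33694566e-03  1.51578620e+00] 0.01380094839439959 [-11.4961024    5.64905079  10.50012431] [0.94006213 2.1269099  0.03843833]
```

Call:
{"fn": "apply_moves", "kwargs": {"deltas": [[255, -0.05, 0.02, 0, 0, 0, 0.03], [255, 0, 0, 0, 0, 0, 0.02], [255, 0, 0, 0, 0, 0, 0], [255, 0, 0, 0, 0, 0, 0]]}}

```text
time_s: 34.7
ee_pos: [0.533, 0.223, 0.1181]
eef_rot: [-3.141, -0.001, 1.565]
force: [-7.8, 4.2, 9.1]
grip_width: 0.0142
grip_force: 30.2
```

Run:
```python
from h import *
o=ctrl.get_obs();print(o['time_s'],o['ee_pos'],o['eef_rot'],o['grip_width'],o['force'],o['moment'])
```

```text
34.7 [0.53296881 0.22297847 0.11806787] [-3.14134955e+00 -1.41989151e-03  1.56473445e+00] 0.014165393324040548 [-7.80603671  4.22831378  9.13729528] [ 0.77441956  1.52668877 -0.41429704]
```

The wrist moment of −0.41 N m shows the cam against its open stop. I'll release it and go to the tray handle.

Call:
{"fn": "apply_moves", "kwargs": {"deltas": [[140, 0, 0, 0, 0, 0, 0], [140, 0, 0, 0, 0, 0, 0], [140, 0, 0, 0, 0, 0, 0], [140, 0, 0, 3, 0, 0, 0], [140, 0, 0, 4, 0, 0, -0.1], [140, 0, -2.5, 2, 0, 0, -0.14], [140, -0.1, -3, 0, 0, 0, -0.14], [140, -0.1, -3, 0, 0, 0, -0.14], [140, -0.1, -3, 0, 0, 0, -0.14], [140, -0.1, -3, 0, 0, 0, -0.14]]}}

```text
time_s: 35.7
ee_pos: [0.5292, 0.0759, 0.207]
eef_rot: [3.141, 0.0, 0.759]
force: [0.6, -0.4, -0.7]
grip_width: 0.0422
grip_force: 0.0
```

Call:
{"fn": "apply_moves", "kwargs": {"deltas": [[140, -0.1, -3, 0, 0, 0, -0.14], [140, -0.1, -3, 0, 0, 0, -0.14], [140, -0.1, -3, 0, 0, 0, -0.14], [140, -0.1, -3, 0, 0, 0, -0.14], [140, -0.1, -3, 0, 0, 0, -0.14], [140, -0.1, -2.5, 0, 0, 0, -0.1], [140, 0, 0, 0, 0, 0, 0], [140, 0, 0, 0, 0, 0, 0]]}}

```text
time_s: 36.5
ee_pos: [0.5233, -0.0979, 0.2069]
eef_rot: [-3.142, 0.0, -0.034]
force: [-0.4, 0.7, 0.1]
grip_width: 0.0423
grip_force: 0.0
```

Run:
```python
from h import *
c=shot('wrist','w7'); 
im=c['img'][:,:,::-1]
cv2.imwrite('pics/w7b.png',cv2.resize(im,(800,600),interpolation=cv2.INTER_CUBIC))
o=ctrl.get_obs();print(o['time_s'],o['ee_pos'],o['eef_rot'],o['grip_width'],o['force'])
K,P=load('w7'); print(np.array(proj(K,P,(.5212,-.1087,.09)))/.7)
```

```text
36.55 [ 0.52334488 -0.09736531  0.20695879] [-3.14147861e+00  1.45017287e-04 -3.34543487e-02] 0.04253836107298724 [-0.41011771 -0.33935273  0.64115649]
[418.44373892 306.02933872]
```

View pics/w7b.png

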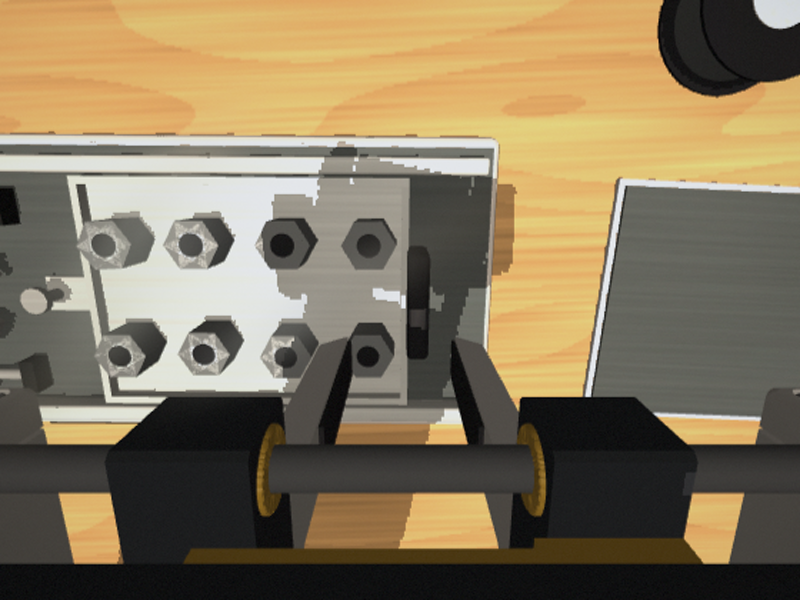

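The handle plate is at (418,303), matching the prediction, and the spacers are in order. Grip it.

Call:
{"fn": "apply_moves", "kwargs": {"deltas": [[140, -0.2, -1.1, -3, 0, 0, 0], [140, 0, 0, -3.5, 0, 0, 0], [140, 0, 0, -3, 0, 0, 0], [140, 0, 0, -1.4, 0, 0, 0], [140, 0, 0, 0, 0, 0, 0], [140, 0, 0, 0, 0, 0, 0], [255, 0, 0, 0, 0, 0, 0], [255, 0, 0, 0, 0, 0, 0], [255, 0, 0, 0, 0, 0, 0], [255, 0, 0, 0, 0, 0, 0]], "grip_force": 25}}

```text
time_s: 37.55
ee_pos: [0.5215, -0.1088, 0.0984]
eef_rot: [3.142, -0.001, -0.035]
force: [0.3, 8.4, 5.4]
grip_width: 0.0133
grip_force: 9.8
```

Call:
{"fn": "apply_moves", "kwargs": {"deltas": [[255, 0, 0, 0, 0, 0, 0]]}}

```text
time_s: 37.65
ee_pos: [0.5215, -0.1088, 0.0984]
eef_rot: [-3.142, -0.001, -0.035]
force: [-1.6, 1.2, 4.5]
grip_width: 0.0139
grip_force: 25.0
```

Call:
{"fn": "apply_moves", "kwargs": {"deltas": [[255, 0.01, 0.2, 0, 0, 0, 0], [255, 0.015, 0.4, 0, 0, 0, 0], [255, 0.02, 0.5, 0, 0, 0, 0], [255, 0.02, 0.6, 0, 0, 0, 0], [255, 0.025, 0.6, 0, 0, 0, 0], [255, 0.02, 0.6, 0, 0, 0, 0], [255, 0.02, 0.5, 0, 0, 0, 0], [255, 0.015, 0.4, 0, 0, 0, 0], [255, 0.01, 0.3, 0, 0, 0, 0], [255, 0.005, 0.1, 0, 0, 0, 0]]}}

```text
time_s: 38.65
ee_pos: [0.5233, -0.0674, 0.0984]
eef_rot: [3.14, -0.001, -0.035]
force: [-0.5, -7.9, 3.7]
grip_width: 0.0138
grip_force: 25.0
```

Call:
{"fn": "apply_moves", "kwargs": {"deltas": [[255, 0, 0, 0, 0, 0, 0], [255, 0, 0, 0, 0, 0, 0]]}}

```text
time_s: 38.85
ee_pos: [0.5233, -0.0674, 0.0985]
eef_rot: [3.141, -0.001, -0.035]
force: [-0.6, -5.1, 3.6]
grip_width: 0.0136
grip_force: 25.0
```

Call:
{"fn": "apply_moves", "kwargs": {"deltas": [[255, 0, 0.1, 0, 0, 0, 0], [255, 0.01, 0.1, 0, 0, 0, 0]]}}

```text
time_s: 39.05
ee_pos: [0.5234, -0.0656, 0.0985]
eef_rot: [3.14, -0.001, -0.035]
force: [-0.0, -7.1, 2.9]
grip_width: 0.0137
grip_force: 25.0
```

Call:
{"fn": "apply_moves", "kwargs": {"deltas": [[255, 0, 0.1, 0, 0, 0, 0], [255, 0, 0, 0, 0, 0, 0]]}}

```text
time_s: 39.25
ee_pos: [0.5234, -0.0645, 0.0984]
eef_rot: [3.14, -0.001, -0.035]
force: [0.9, -6.7, 3.6]
grip_width: 0.0136
grip_force: 25.0
```

Call:
{"fn": "apply_moves", "kwargs": {"deltas": [[255, 0, 0.1, 0, 0, 0, 0], [255, 0, 0, 0, 0, 0, 0]]}}

```text
time_s: 39.45
ee_pos: [0.5234, -0.0635, 0.0984]
eef_rot: [3.14, -0.001, -0.035]
force: [-0.0, -6.9, 4.9]
grip_width: 0.0137
grip_force: 25.0
```

Call:
{"fn": "apply_moves", "kwargs": {"deltas": [[255, 0, 0.1, 0, 0, 0, 0], [255, 0, 0, 0, 0, 0, 0]]}}

```text
time_s: 39.65
ee_pos: [0.5234, -0.0626, 0.0985]
eef_rot: [3.14, -0.001, -0.035]
force: [-0.6, -6.9, 2.8]
grip_width: 0.0137
grip_force: 25.0
```

Call:
{"fn": "apply_moves", "kwargs": {"deltas": [[255, 0, 0.1, 0, 0, 0, 0], [255, 0, 0, 0, 0, 0, 0]]}}

```text
time_s: 39.85
ee_pos: [0.5233, -0.0617, 0.0984]
eef_rot: [3.14, -0.001, -0.035]
force: [-0.6, -8.2, 4.4]
grip_width: 0.0138
grip_force: 25.0
```

Call:
{"fn": "apply_moves", "kwargs": {"deltas": [[255, 0, 0.05, 0, 0, 0, 0], [255, 0, 0, 0, 0, 0, 0]]}}

```text
time_s: 40.05
ee_pos: [0.5233, -0.0615, 0.0985]
eef_rot: [3.14, -0.001, -0.035]
force: [-2.0, -9.8, 3.6]
grip_width: 0.0137
grip_force: 25.0
```

Call:
{"fn": "apply_moves", "kwargs": {"deltas": [[255, 0, 0.05, 0, 0, 0, 0], [255, 0, 0, 0, 0, 0, 0]]}}

```text
time_s: 40.25
ee_pos: [0.5233, -0.0611, 0.0984]
eef_rot: [3.139, -0.001, -0.035]
force: [-2.1, -11.6, 4.5]
grip_width: 0.0133
grip_force: 25.0
```

Call:
{"fn": "apply_moves", "kwargs": {"deltas": [[255, 0, 0.05, 0, 0, 0, 0], [255, 0, 0, 0, 0, 0, 0]]}}

```text
time_s: 40.45
ee_pos: [0.5233, -0.0606, 0.0984]
eef_rot: [3.139, -0.001, -0.035]
force: [-2.3, -11.6, 4.2]
grip_width: 0.0139
grip_force: 25.0
```

Call:
{"fn": "apply_moves", "kwargs": {"deltas": [[255, 0, -0.03, 0, 0, 0, 0], [140, 0, 0, 0, 0, 0, 0], [140, 0, 0, 0, 0, 0, 0], [140, 0, 0, 0, 0, 0, 0], [140, 0, 0, 0, 0, 0, 0], [140, 0, 0, 3, 0, 0, 0], [140, 0, 0, 4, 0, 0, 0], [140, 0, 2, 4, 0, 0, 0], [140, 0.1, 3, 4, 0, 0, 0.14], [140, 0.1, 3, 3, 0, 0, 0.14]]}}

```text
time_s: 41.45
ee_pos: [0.5251, 0.0213, 0.2807]
eef_rot: [3.141, -0.002, 0.25]
force: [0.0, -0.8, -0.3]
grip_width: 0.0422
grip_force: 0.0
```

Call:
{"fn": "apply_moves", "kwargs": {"deltas": [[140, 0.1, 3, 1, 0, 0, 0.14], [140, 0.1, 3, 0, 0, 0, 0.14], [140, 0.1, 3, 0, 0, 0, 0.14], [140, 0.1, 3, 0, 0, 0, 0.14], [140, 0, 0, 0, 0, 0, 0.14], [140, 0, 0, 0, 0, 0, 0.14], [140, 0, 0, 0, 0, 0, 0.14], [140, 0, 0, 0, 0, 0, 0.14], [140, 0, 0, 0, 0, 0, 0.14], [140, 0, 0, 0, 0, 0, 0.03]]}}

```text
time_s: 42.45
ee_pos: [0.529, 0.1405, 0.2879]
eef_rot: [-3.141, 0.0, 1.538]
force: [0.1, -0.4, -0.1]
grip_width: 0.0424
grip_force: 0.0
```

Call:
{"fn": "apply_moves", "kwargs": {"deltas": [[140, 0, 0, 0, 0, 0, 0], [140, 0, 0, 0, 0, 0, 0]]}}

```text
time_s: 42.65
ee_pos: [0.5291, 0.1404, 0.288]
eef_rot: [-3.142, -0.0, 1.532]
force: [-0.3, 0.8, -0.6]
grip_width: 0.0424
grip_force: 0.0
```

Run:
```python
from h import *
c=shot('wrist','w8'); 
im=c['img'][:300,140:420,::-1]
cv2.imwrite('pics/w8b.png',cv2.resize(im,None,fx=2,fy=2,interpolation=cv2.INTER_CUBIC))
o=ctrl.get_obs();print(o['time_s'],o['ee_pos'],o['eef_rot'],o['grip_width'],o['force'])
K,P=load('w8'); f=lambda p:(np.array(proj(K,P,p))-[140,0])*2
print(f((.5328,.2211,.112)),f((.5316,.1902,.078)))
```

```text
42.7 [0.52904546 0.14040415 0.28800623] [-3.14153056e+00  1.00729379e-05  1.53222133e+00] 0.042568493045223615 [-0.07428288  0.1955637   0.23362731]
[280.93144621 240.84950877] [281.03992441 298.39958244]
```

View pics/w8b.png

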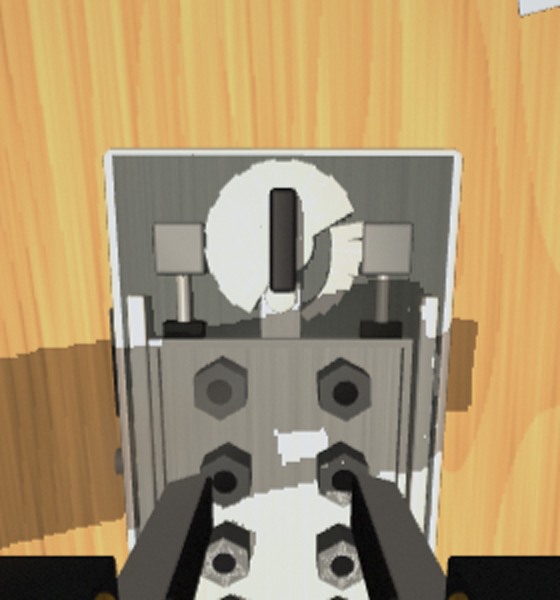

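The stud head at (280,299) sits in the cam mouth, the bar is open at (283,240), and the spacers are undisturbed. I'll grip the bar and turn it clockwise.

Call:
{"fn": "apply_moves", "kwargs": {"deltas": [[140, 0.12, 2.7, -3, 0, 0, 0], [140, 0.12, 2.7, -3, 0, 0, 0], [140, 0.13, 2.7, -3, 0, 0, 0], [140, 0, 0, -4, 0, 0, 0], [140, 0, 0, -3, 0, 0, 0], [140, 0, 0, -1, 0, 0, 0], [140, 0, 0, 0, 0, 0, 0], [255, 0, 0, 0, 0, 0, 0], [255, 0, 0, 0, 0, 0, 0], [255, 0, 0, 0, 0, 0, 0]], "grip_force": 35}}

```text
time_s: 43.7
ee_pos: [0.5333, 0.2215, 0.1194]
eef_rot: [3.14, -0.001, 1.534]
force: [-0.2, 0.9, 0.2]
grip_width: 0.0216
grip_force: 0.0
```

Call:
{"fn": "apply_moves", "kwargs": {"deltas": [[255, 0, 0, 0, 0, 0, 0], [255, 0, 0, 0, 0, 0, 0]]}}

```text
time_s: 43.9
ee_pos: [0.5328, 0.2215, 0.1188]
eef_rot: [3.141, -0.0, 1.535]
force: [-3.5, -0.6, 6.1]
grip_width: 0.0134
grip_force: 35.0
```

Call:
{"fn": "apply_moves", "kwargs": {"deltas": [[255, -0.02, 0, 0, 0, 0, -0.08], [255, 0, 0, 0, 0, 0, -0.12], [255, 0, 0, 0, 0, 0, -0.12], [255, 0, 0, 0, 0, 0, -0.12], [255, 0, 0, 0, 0, 0, -0.08], [255, 0, 0, 0, 0, 0, 0]]}}

```text
time_s: 44.5
ee_pos: [0.5329, 0.2214, 0.1188]
eef_rot: [3.141, -0.001, 1.013]
force: [-1.6, -0.7, 6.0]
grip_width: 0.0138
grip_force: 35.0
```

Run:
```python
from h import *
o=ctrl.get_obs();print(o['time_s'],o['ee_pos'],o['eef_rot'],o['grip_width'],o['force'],o['moment'])
```

```text
44.5 [0.5329195  0.22141658 0.11883489] [ 3.14068967e+00 -9.50629706e-04  1.01310164e+00] 0.01379279195154876 [-1.63615253 -0.66211737  5.96617296] [-0.28018362  0.24785379 -0.03570183]
```

Call:
{"fn": "apply_moves", "kwargs": {"deltas": [[255, 0, 0, 0, 0, 0, -0.1], [255, 0, 0, 0, 0, 0, -0.12], [255, 0, 0, 0, 0, 0, -0.12], [255, 0, 0, 0, 0, 0, -0.12], [255, 0, 0, 0, 0, 0, -0.12], [255, 0, 0, 0, 0, 0, 0]]}}

```text
time_s: 45.1
ee_pos: [0.5331, 0.2211, 0.1189]
eef_rot: [3.141, -0.001, 0.433]
force: [0.5, -2.9, 5.5]
grip_width: 0.0138
grip_force: 35.9
```

Run:
```python
from h import *
o=ctrl.get_obs();print(o['time_s'],o['ee_pos'],o['eef_rot'],o['grip_width'],o['force'],o['moment'])
```

```text
45.1 [0.53312629 0.22114943 0.11885668] [ 3.14053111e+00 -1.48533800e-03  4.33175024e-01] 0.013834694303806296 [ 0.48241531 -2.92101792  5.47477199] [-0.62508668  0.06197074  0.63261736]
```

Call:
{"fn": "apply_moves", "kwargs": {"deltas": [[255, 0, 0, 0, 0, 0, -0.1], [255, 0, 0, 0, 0, 0, -0.12], [255, 0, 0, 0, 0, 0, -0.12], [255, 0, 0, 0, 0, 0, -0.1], [255, 0, 0, 0, 0, 0, -0.05], [255, 0, 0, 0, 0, 0, 0], [255, 0, 0, 0, 0, 0, 0]]}}

```text
time_s: 45.8
ee_pos: [0.5338, 0.2213, 0.1191]
eef_rot: [-3.141, -0.004, -0.052]
force: [4.8, -1.3, 4.2]
grip_width: 0.0211
grip_force: 48.9
```

Run:
```python
from h import *
o=ctrl.get_obs();print(o['time_s'],o['ee_pos'],o['eef_rot'],o['grip_width'],o['force'],o['moment'])
```

```text
45.8 [0.53381286 0.22130212 0.11910042] [-3.14147475 -0.00388807 -0.05159889] 0.021077086172003733 [ 4.83813108 -1.34712288  4.15504627] [-0.3590652  -0.95906575  1.35729139]
```

Call:
{"fn": "apply_moves", "kwargs": {"deltas": [[140, 0, 0, 0, 0, 0, 0.1], [140, 0, 0, 0, 0, 0, 0.1], [140, 0, 0, 0, 0, 0, 0.1], [140, 0, 0, 4, 0, 0, 0.1], [140, 0, 0, 4, 0, 0, 0.08], [140, 0, 0, 4, 0, 0, 0], [140, -0.4, -1, 3, 0, 0, 0], [140, 0, 0, 0, 0, 0, 0], [140, 0, 0, 0, 0, 0, 0]]}}

```text
time_s: 46.7
ee_pos: [0.5285, 0.2113, 0.2681]
eef_rot: [3.142, -0.001, 0.426]
force: [0.4, 0.0, -0.1]
grip_width: 0.0428
grip_force: 0.0
```

Run:
```python
from h import *
c=shot('wrist','w9'); 
im=c['img'][80:300,170:400,::-1]
cv2.imwrite('pics/w9b.png',cv2.resize(im,None,fx=2.6,fy=2.6,interpolation=cv2.INTER_CUBIC))
o=ctrl.get_obs();print(o['time_s'],o['ee_pos'],o['eef_rot'],o['grip_width'],o['force'])
K,P=load('w9'); f=lambda p:(np.array(proj(K,P,p))-[170,80])*2.6
print(f((.5328,.2211,.112)),f((.5316,.1902,.078)),f((.5319,.1971,.078)))
```

```text
46.75 [0.52831277 0.21135166 0.26706519] [-3.14139699e+00  1.16548379e-03  4.25641577e-01] 0.04241525299741542 [ 0.02782065  0.1170608  -0.12151848]
[268.93333399 299.08133512] [334.39383849 314.19420511] [320.29537839 307.1855553 ]
```

View pics/w9b.png

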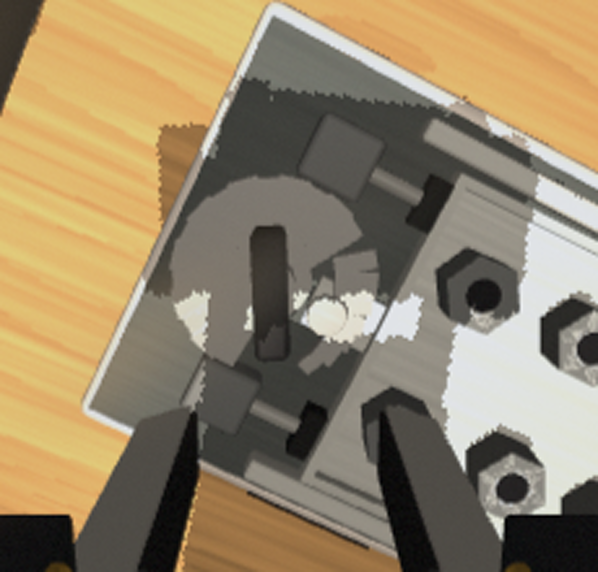

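The stud is caught and partly drawn in, with its head at (327,316). The bar, at about 1.08 rad, slipped in the jaws. I'll regrip it deeper and harder.

Call:
{"fn": "apply_moves", "kwargs": {"deltas": [[140, 0.44, 1, -3, 0, 0, 0.03], [140, 0, 0, -4, 0, 0, 0], [140, 0, 0, -4, 0, 0, 0], [140, 0, 0, -3, 0, 0, 0], [140, 0, 0, -1.3, 0, 0, 0], [140, 0, 0, 0, 0, 0, 0], [255, 0, 0, 0, 0, 0, 0], [255, 0, 0, 0, 0, 0, 0], [255, 0, 0, 0, 0, 0, 0], [255, 0, 0, 0, 0, 0, 0]], "grip_force": 60}}

```text
time_s: 47.75
ee_pos: [0.5333, 0.2214, 0.1159]
eef_rot: [3.141, -0.001, 0.455]
force: [4.6, -9.4, 1.9]
grip_width: 0.0139
grip_force: 10.2
```

Call:
{"fn": "apply_moves", "kwargs": {"deltas": [[255, 0, 0, 0, 0, 0, 0], [255, 0, 0, 0, 0, 0, 0]]}}

```text
time_s: 47.95
ee_pos: [0.5333, 0.2213, 0.1158]
eef_rot: [3.141, -0.001, 0.455]
force: [-0.9, -1.4, 6.0]
grip_width: 0.0134
grip_force: 60.0
```

Run:
```python
from h import *
o=ctrl.get_obs();print(o['time_s'],o['ee_pos'],o['eef_rot'],o['grip_width'],o['force'],o['moment'])
```

```text
47.95 [0.53333854 0.22133362 0.11584767] [ 3.14124292e+00 -1.25696759e-03  4.54725455e-01] 0.013374590594706184 [-0.87879594 -1.42126705  6.02434409] [-0.39101636  0.22411727 -0.00893674]
```

Call:
{"fn": "apply_moves", "kwargs": {"deltas": [[255, 0, 0, 0, 0, 0, -0.06], [255, 0, 0, 0, 0, 0, -0.06], [255, 0, 0, 0, 0, 0, 0]]}}

```text
time_s: 48.25
ee_pos: [0.5335, 0.2212, 0.1159]
eef_rot: [3.141, -0.002, 0.334]
force: [1.6, -2.9, 5.8]
grip_width: 0.0139
grip_force: 61.6
```

Run:
```python
from h import *
o=ctrl.get_obs();print(o['time_s'],o['ee_pos'],o['eef_rot'],o['grip_width'],o['force'],o['moment'])
```

```text
48.25 [0.53349897 0.22123555 0.11586199] [ 3.14065116e+00 -1.61250499e-03  3.34052705e-01] 0.013896423981357472 [ 1.57603821 -2.90753728  5.82362635] [-0.54363212  0.02071011  1.00110617]
```

Call:
{"fn": "apply_moves", "kwargs": {"deltas": [[255, 0, 0, 0, 0, 0, -0.06], [255, 0, 0, 0, 0, 0, -0.06], [255, 0, 0, 0, 0, 0, 0]]}}

```text
time_s: 48.55
ee_pos: [0.5336, 0.2211, 0.1159]
eef_rot: [3.14, -0.002, 0.215]
force: [2.1, -4.1, 5.6]
grip_width: 0.0147
grip_force: 67.7
```

Run:
```python
from h import *
o=ctrl.get_obs();print(o['time_s'],o['ee_pos'],o['eef_rot'],o['grip_width'],o['force'],o['moment'])
```

```text
48.55 [0.53359566 0.22113064 0.11587248] [ 3.14041154e+00 -1.89085069e-03  2.14793919e-01] 0.01468872649218129 [ 2.06762032 -4.10030223  5.62752033] [-0.78548768 -0.14131056  1.56547333]
```

Call:
{"fn": "apply_moves", "kwargs": {"deltas": [[140, 0, 0, 0, 0, 0, 0.05], [140, 0, 0, 0, 0, 0, 0.05], [140, 0, 0, 0, 0, 0, 0.05], [140, 0, 0, 4, 0, 0, 0], [140, 0, 0, 4, 0, 0, 0], [140, 0, 0, 4, 0, 0, 0], [140, -0.4, -1, 3, 0, 0, 0], [140, 0, 0, 0, 0, 0, 0], [140, 0, 0, 0, 0, 0, 0]]}}

```text
time_s: 49.45
ee_pos: [0.5289, 0.2114, 0.265]
eef_rot: [-3.141, -0.001, 0.365]
force: [-0.0, 0.3, -0.0]
grip_width: 0.0425
grip_force: 0.0
```

```bash
cat > m.py <<'E'
from h import *
def meas(f):
    K,P=load(f); g=cv2.imread(f'pics/{f}.png').max(2)
    if 1:
        H=np.array([[0,0,0]]) # rectify plane z to top-down 0.5mm/px, x right=+x, up=+y, 160mm window about axis
        def rect(z,c=(.5328,.2011),n=400,s=.0004):
            X,Y=np.meshgrid(np.arange(n),np.arange(n)); wx=c[0]+(X-n/2)*s; wy=c[1]-(Y-n/2)*s
            q=(np.stack([wx,wy,np.full_like(wx,z)],-1)-P[:3,3])@P[:3,:3]
            u=K[0,0]*q[...,0]/-q[...,2]+K[0,2]; v=K[1,1]*q[...,1]/q[...,2]+K[1,2]
            return cv2.remap(cv2.imread(f'pics/{f}.png'),u.astype('f4'),v.astype('f4'),cv2.INTER_CUBIC)
    r=rect(.112); 
    for th in (45,60,75):
        m=(r.max(2)<th).astype(np.uint8); n,l,s,c=cv2.connectedComponentsWithStats(m)
        for i in range(1,n):
            if 1500<s[i,4]<8000 and np.hypot(c[i,0]-200,c[i,1]-150)<40:
                b=cv2.minAreaRect(np.argwhere(l==i)[:,::-1].astype('f4')); ctr=(.5328+(b[0][0]-200)*.0004,.2011-(b[0][1]-200)*.0004)
                print(f,th,'bar',np.round(ctr,4),np.array(b[1])*.4,'ang',b[2])
    return rect
E
python3 - <<'E'
from m import *
shot('wrist','w10'); o=ctrl.get_obs();print(o['time_s'],o['ee_pos'],o['eef_rot'],o['force'])
for f in('w6','w8','w9','w10'): meas(f)
E
```

```text
49.5 [0.52867093 0.21137208 0.26402893] [-3.14142985e+00  1.28985846e-03  3.64711283e-01] [ 0.33751565  0.58264971 -0.46118345]
w6 60 bar [0.5342 0.2216] [15.96989441 54.69141846] ang 67.7509765625
w8 60 bar [0.535  0.2214] [16.18060608 50.29169617] ang 2.6324350833892822
w8 75 bar [0.5363 0.2213] [18.9502243  50.60608826] ang 2.385944128036499
w9 60 bar [0.5343 0.2212] [15.4111084  54.54771729] ang 64.65382385253906
w10 60 bar [0.5339 0.2214] [15.22701721 55.26293335] ang 68.19859313964844
```

Run:
```python
from m import *
c=shot('side','s2'); 
r=meas('w10'); a=r(.069,c=(.5328,.205),n=500,s=.0003)[:,:400]
a=r(.069,c=(.5328,.200),n=420,s=.0003)
r8=meas('w8'); b=r8(.069,c=(.5328,.200),n=420,s=.0003)
s=c['img'][170:340,160:350,::-1]; s=cv2.resize(s,(380,340),interpolation=cv2.INTER_CUBIC)
can=np.zeros((600,800,3),np.uint8); can[:420,:420]=a; can[:260,420:]=cv2.resize(b[40:380],(380,260))[:, :]; can[260:,420:]=s
t=r(.083,c=(.5328,.13),n=420,s=.0004); can[420:,:420]=t[150:330]
g=(255*(can/255.)**.7).astype(np.uint8); cv2.imwrite('pics/comp.png',g)
```

```text
w10 60 bar [0.5339 0.2214] [15.22701721 55.26293335] ang 68.19859313964844
w8 60 bar [0.535  0.2214] [16.18060608 50.29169617] ang 2.6324350833892822
w8 75 bar [0.5363 0.2213] [18.9502243  50.60608826] ang 2.385944128036499
```

View pics/comp.png

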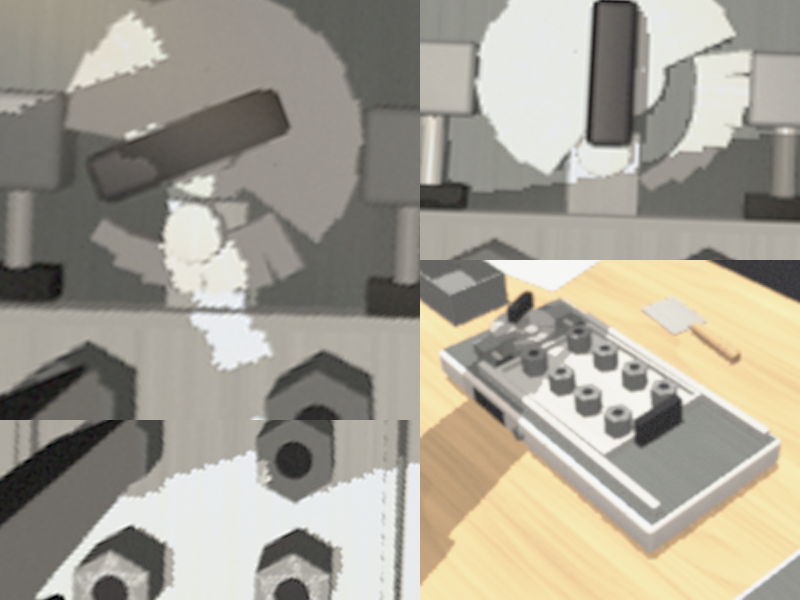

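The composite shows the stud head at (192,235), caught in the slot, with the cam about 1.15 rad turned. The tray front touches both pads and all spacers stand in place. I'll measure how far the tray has been drawn, using the bores.

```bash
cat >> m.py <<'E'
def bores(f):
    K,P=load(f); im=cv2.imread(f'pics/{f}.png'); n,s,c=700,.0003,(.5328,.06)
    X,Y=np.meshgrid(np.arange(n),np.arange(n)); wx=c[0]+(X-n/2)*s; wy=c[1]-(Y-n/2)*s
    q=(np.stack([wx,wy,np.full_like(wx,.083)],-1)-P[:3,3])@P[:3,:3]
    u=K[0,0]*q[...,0]/-q[...,2]+K[0,2]; v=K[1,1]*q[...,1]/q[...,2]+K[1,2]
    r=cv2.remap(im,u.astype('f4'),v.astype('f4'),cv2.INTER_CUBIC)
    g=cv2.GaussianBlur(cv2.cvtColor(r,cv2.COLOR_BGR2GRAY),(5,5),0)
    h=cv2.HoughCircles(g,cv2.HOUGH_GRADIENT,1,100,param1=60,param2=13,minRadius=15,maxRadius=32)
    out=[]
    for x,y,rr in (h[0] if h is not None else []):
        out.append((round(c[0]+(x-n/2)*s,4),round(c[1]-(y-n/2)*s,4),round(rr*s*1e3,1)))
    print(f,sorted(out,key=lambda t:(-round(t[1]/.03),t[0])))
E
python3 - <<'E'
from m import *
for f in('w5','w8','w9','w10'): bores(f)
E
```

```text
w5 [(np.float32(0.5302), np.float32(0.1418), np.float32(9.1)), (np.float32(0.4912), np.float32(0.0928), np.float32(9.4)), (np.float32(0.5657), np.float32(0.0866), np.float32(7.4)), (np.float32(0.6232), np.float32(0.0578), np.float32(4.9)), (np.float32(0.4912), np.float32(0.0349), np.float32(7.2)), (np.float32(0.5636), np.float32(0.0319), np.float32(7.3)), (np.float32(0.4871), np.float32(-0.0197), np.float32(7.5)), (np.float32(0.5618), np.float32(-0.0254), np.float32(7.6)), (np.float32(0.607), np.float32(-0.02), np.float32(8.4))]
w8 [(np.float32(0.4928), np.float32(0.1384), np.float32(7.5)), (np.float32(0.5666), np.float32(0.1346), np.float32(7.4)), (np.float32(0.4925), np.float32(0.0824), np.float32(7.3)), (np.float32(0.565), np.float32(0.0794), np.float32(8.1)), (np.float32(0.4882), np.float32(0.0277), np.float32(7.0)), (np.float32(0.563), np.float32(0.0235), np.float32(7.7)), (np.float32(0.6374), np.float32(-0.0056), np.float32(7.1))]
w9 [(np.float32(0.4918), np.float32(0.1492), np.float32(8.4)), (np.float32(0.5666), np.float32(0.137), np.float32(7.2)), (np.float32(0.6272), np.floa
[... 157 characters left out ...]
32(0.4556), np.float32(0.0608), np.float32(6.0)), (np.float32(0.5057), np.float32(0.0482), np.float32(9.1)), (np.float32(0.5645), np.float32(0.0256), np.float32(7.6)), (np.float32(0.563), np.float32(-0.0284), np.float32(7.4))]
w10 [(np.float32(0.4562), np.float32(0.1436), np.float32(6.3)), (np.float32(0.566), np.float32(0.1382), np.float32(7.5)), (np.float32(0.6149), np.float32(0.1256), np.float32(5.6)), (np.float32(0.4918), np.float32(0.0856), np.float32(8.4)), (np.float32(0.565), np.float32(0.0832), np.float32(7.3)), (np.float32(0.446), np.float32(0.0664), np.float32(8.4)), (np.float32(0.5642), np.float32(0.0266), np.float32(7.4)), (np.float32(0.563), np.float32(-0.0275), np.float32(7.5))]
```

The tray has moved 3.6 mm since the cam caught it, so it is drawing but stiffly. I'll grip the bar end to end for more torque.

Call:
{"fn": "apply_moves", "kwargs": {"deltas": [[65, 0.1, 0.3, -1, 0, 0, 0.145], [65, 0.1, 0.3, -1, 0, 0, 0.145], [65, 0.1, 0.2, -1, 0, 0, 0.145], [65, 0.1, 0.2, -1, 0, 0, 0.145], [65, 0.04, 0, -1, 0, 0, 0.145], [65, 0, 0, -1, 0, 0, 0.145], [65, 0, 0, 0, 0, 0, 0.145], [65, 0, 0, 0, 0, 0, 0.145], [65, 0, 0, 0, 0, 0, 0.145], [65, 0, 0, 0, 0, 0, 0.145]]}}

```text
time_s: 50.55
ee_pos: [0.5329, 0.2214, 0.2034]
eef_rot: [-3.139, 0.0, 1.821]
force: [-0.2, 0.1, 0.4]
grip_width: 0.0696
grip_force: 0.0
```

Call:
{"fn": "apply_moves", "kwargs": {"deltas": [[65, 0, 0, -2, 0, 0, 0.135], [65, 0, 0, -2.5, 0, 0, 0], [65, 0, 0, -2, 0, 0, 0], [65, 0, 0, -1, 0, 0, 0], [65, 0, 0, -0.6, 0, 0, 0], [65, 0, 0, -0.2, 0, 0, 0], [65, 0, 0, 0, 0, 0, 0]]}}

```text
time_s: 51.25
ee_pos: [0.5335, 0.2215, 0.1223]
eef_rot: [3.141, -0.0, 1.95]
force: [0.5, -0.5, -0.3]
grip_width: 0.07
grip_force: 0.0
```

Call:
{"fn": "apply_moves", "kwargs": {"deltas": [[65, 0, 0, -0.3, 0, 0, 0], [255, 0, 0, 0, 0, 0, 0], [255, 0, 0, 0, 0, 0, 0], [255, 0, 0, 0, 0, 0, 0], [255, 0, 0, 0, 0, 0, 0]], "grip_force": 60}}

```text
time_s: 51.75
ee_pos: [0.5329, 0.2212, 0.1193]
eef_rot: [-3.14, 0.0, 1.95]
force: [-6.4, -2.9, 4.8]
grip_width: 0.0517
grip_force: 60.0
```

```bash
cat > o.py <<'E'
from h import *
o=ctrl.get_obs();print(o['time_s'],o['ee_pos'].round(4),o['eef_rot'].round(3),round(o['grip_width'],4),round(o['grip_force'],1),o['force'].round(1),o['moment'].round(2))
E
python3 o.py
```

```text
51.75 [0.5329 0.2212 0.1193] [-3.14  0.    1.95] 0.0517 60.0 [-6.4 -2.9  4.8] [-0.41  0.91  0.06]
```

Call:
{"fn": "apply_moves", "kwargs": {"deltas": [[255, 0, 0, 0, 0, 0, -0.06], [255, 0, 0, 0, 0, 0, -0.06], [255, 0, 0, 0, 0, 0, 0]]}}

```text
time_s: 52.05
ee_pos: [0.533, 0.2211, 0.1193]
eef_rot: [-3.14, 0.001, 1.83]
force: [-5.6, -3.5, 3.9]
grip_width: 0.0516
grip_force: 60.0
```

```bash
python3 o.py
```

```text
52.05 [0.533  0.2211 0.1193] [-3.14e+00  1.00e-03  1.83e+00] 0.0516 60.0 [-5.6 -3.5  3.9] [-0.82  0.92  0.76]
```

Call:
{"fn": "apply_moves", "kwargs": {"deltas": [[255, 0.02, 0.01, 0, 0, 0, -0.06], [255, 0, 0, 0, 0, 0, -0.05], [255, 0, 0, 0, 0, 0, 0]]}}

```text
time_s: 52.35
ee_pos: [0.533, 0.2211, 0.1193]
eef_rot: [-3.14, 0.001, 1.72]
force: [-7.5, -3.6, 4.9]
grip_width: 0.0515
grip_force: 60.0
```

```bash
python3 o.py
```

```text
52.35 [0.533  0.2211 0.1193] [-3.14e+00  1.00e-03  1.72e+00] 0.0515 60.0 [-7.5 -3.6  4.9] [-0.8   1.19  0.64]
```

Call:
{"fn": "apply_moves", "kwargs": {"deltas": [[255, 0, 0, 0, 0, 0, -0.05], [255, 0, 0, 0, 0, 0, -0.05], [255, 0, 0, 0, 0, 0, 0]]}}

```text
time_s: 52.65
ee_pos: [0.5331, 0.221, 0.1193]
eef_rot: [-3.14, 0.002, 1.621]
force: [-5.1, -5.4, 6.3]
grip_width: 0.0511
grip_force: 60.0
```

```bash
python3 o.py
```

```text
52.65 [0.5331 0.221  0.1193] [-3.140e+00  2.000e-03  1.621e+00] 0.0511 60.0 [-5.1 -5.4  6.3] [-0.9   1.18  1.11]
```

Call:
{"fn": "apply_moves", "kwargs": {"deltas": [[255, 0, 0, 0, 0, 0, -0.05], [255, 0, 0, 0, 0, 0, -0.05], [255, 0, 0, 0, 0, 0, 0]]}}

```text
time_s: 52.95
ee_pos: [0.5329, 0.2212, 0.1193]
eef_rot: [-3.14, 0.001, 1.52]
force: [-6.3, -3.7, 6.0]
grip_width: 0.0515
grip_force: 60.0
```

```bash
python3 o.py
```

```text
52.95 [0.5329 0.2212 0.1193] [-3.14e+00  1.00e-03  1.52e+00] 0.0515 60.0 [-6.3 -3.7  6. ] [-0.75  1.23  1.04]
```

Call:
{"fn": "apply_moves", "kwargs": {"deltas": [[255, 0, 0, 0, 0, 0, -0.04], [255, 0, 0, 0, 0, 0, -0.04], [255, 0, 0, 0, 0, 0, 0]]}}

```text
time_s: 53.25
ee_pos: [0.5329, 0.2211, 0.1193]
eef_rot: [-3.14, 0.002, 1.442]
force: [-6.6, -5.0, 6.1]
grip_width: 0.0514
grip_force: 60.0
```

```bash
python3 o.py
```

```text
53.25 [0.5329 0.2211 0.1193] [-3.140e+00  2.000e-03  1.442e+00] 0.0514 60.0 [-6.6 -5.   6.1] [-1.02  1.42  2.02]
```

Call:
{"fn": "apply_moves", "kwargs": {"deltas": [[65, 0, 0, 0, 0, 0, 0], [65, 0, 0, 0, 0, 0, 0], [65, 0, 0, 0, 0, 0, 0], [65, 0, 0, 3, 0, 0, 0], [65, 0, 0, 4, 0, 0, 0], [65, 0, 0, 4, 0, 0, 0], [65, -0.3, -4, 4, 0, 0, 0.08], [65, 0, -4, 3, 0, 0, 0], [65, 0, 0, 0, 0, 0, 0], [65, 0, 0, 0, 0, 0, 0]]}}

```text
time_s: 54.25
ee_pos: [0.5311, 0.1458, 0.2945]
eef_rot: [3.141, -0.0, 1.518]
force: [0.4, 0.3, -0.5]
grip_width: 0.0702
grip_force: 0.0
```

Run:
```python
from m import *
shot('wrist','w11'); import o
meas('w11'); bores('w11')
```

```text
54.3 [0.5308 0.1464 0.2935] [-3.141  0.     1.519] 0.0697 0.0 [-0.  -0.1 -0.8] [-0.08  0.05 -0.02]
w11 60 bar [0.5333 0.2211] [51.44407349 13.44574432] ang 2.5261168479919434
w11 75 bar [0.5333 0.2211] [51.74377441 14.17444763] ang 2.5261170864105225
w11 [(np.float32(0.5668), np.float32(0.1412), np.float32(7.6)), (np.float32(0.446), np.float32(0.0992), np.float32(5.8)), (np.float32(0.4928), np.float32(0.088), np.float32(7.4)), (np.float32(0.5648), np.float32(0.0862), np.float32(7.0)), (np.float32(0.6124), np.float32(0.0956), np.float32(5.6)), (np.float32(0.4892), np.float32(0.0337), np.float32(7.4)), (np.float32(0.5639), np.float32(0.0292), np.float32(7.6)), (np.float32(0.4406), np.float32(-0.0044), np.float32(5.0))]
```

The bar now lies exactly across (90° from open) and the tray has drawn 6.6 mm home. Next I'll verify all eight spacers from a clear viewpoint.

Call:
{"fn": "apply_moves", "kwargs": {"deltas": [[65, 0, -4, 1, 0, 0, 0], [65, 0, -4, 1, 0, 0, 0], [65, 0, -4, 0, 0, 0, 0], [65, 0, -4, 0, 0, 0, 0], [65, 0, -4, 0, 0, 0, 0], [65, 0, -1, 0, 0, 0, 0], [65, 0, 0, 0, 0, 0, 0], [65, 0, 0, 0, 0, 0, 0]]}}

```text
time_s: 55.1
ee_pos: [0.5311, -0.0624, 0.3136]
eef_rot: [-3.14, -0.0, 1.521]
force: [-0.3, -0.0, 0.7]
grip_width: 0.0702
grip_force: 0.0
```

Run:
```python
from m import *
shot('wrist','w12'); import o
bores('w12'); meas('w12')
K,P=load('w12'); g=cv2.imread('pics/w12.png',0); g5=cv2.imread('pics/w5.png',0)
c=np.array([.5276,.0618])
for n,a,b in [(n,a,b) for n,a,b in zip('ABCDEFGH',[-37,37]*4,[82,82,27,27,-27,-27,-82,-82])]:
    p=(c[0]+a/1e3+.038*b/1e3,c[1]-.038*a/1e3+b/1e3,.083); u,v=map(int,np.round(proj(K,P,p)))
    w=g[max(v-2,0):v+3,u-2:u+3]; print(n,np.round(p[:2],4),u,v,'bore',w.mean().round(),'ring',[int(g[v+dy,u+dx]) for dx,dy in((8,0),(-8,0),(0,8),(0,-8))])
```

```text
55.15 [ 0.5311 -0.0622  0.3138] [-3.141 -0.     1.521] 0.07 0.0 [0.5 1.  0.3] [-0.04  0.06  0.04]
w12 [(np.float32(0.493), np.float32(0.1442), np.float32(7.2)), (np.float32(0.5668), np.float32(0.1406), np.float32(7.3)), (np.float32(0.493), np.float32(0.088), np.float32(7.7)), (np.float32(0.5654), np.float32(0.0866), np.float32(7.6)), (np.float32(0.4894), np.float32(0.0337), np.float32(7.7)), (np.float32(0.5621), np.float32(0.0313), np.float32(9.4)), (np.float32(0.4882), np.float32(-0.0209), np.float32(7.4)), (np.float32(0.5618), np.float32(-0.0254), np.float32(8.1))]
A [0.4937 0.1452] 236 3 bore 48.0 ring [176, 171, 99, 12]
B [0.5677 0.1424] 304 2 bore 45.0 ring [165, 168, 58, 11]
C [0.4916 0.0902] 239 58 bore 64.0 ring [148, 154, 88, 179]
D [0.5656 0.0874] 304 57 bore 58.0 ring [166, 179, 124, 173]
E [0.4896 0.0362] 241 108 bore 77.0 ring [191, 179, 114, 202]
F [0.5636 0.0334] 304 107 bore 66.0 ring [154, 184, 68, 165]
G [ 0.4875 -0.0188] 243 155 bore 22.0 ring [77, 76, 51, 76]
H [ 0.5615 -0.0216] 304 155 bore 55.0 ring [84, 201, 65, 83]
```

```bash
python3 -c "
from station import ctrl; print(ctrl.hand_in())"
```

```text
the job is handed in; nothing more can be done
None
```

I handed the job in at about 55 s of the 210 s allowed: all eight spacers stand in one layer with at least 19 mm between them, the tray is drawn home, and the cam measures fully locked (the bar needed an end-to-end regrip after slipping in the jaws partway).

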